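# Strip the lens inserts from studio lamp barrels

## Task

Strip the lamp barrels: with the pick, lift every split retaining ring that is fitted out of its groove (keep the fingers off a ring until it is out) and put the rings in the cardboard tray. Once all the rings are in the tray, free each of the three stuck lens inserts by gripping its sleeve, twisting it anticlockwise and pulling it out, and stand them gently upright on the felt pad. The pick must end lying on its rubber mat, and everything else on the table stays where it is.

Things in the scene. Friction and masses are not known exactly. Their poses are not given: they have to be found in the camera images.
- barrel_a_seat (a point): Barrel A: fixed black lamp barrel, open end up, 114 mm outside diameter, rim top 48 mm above the table. Point: on its axis, 43.5 mm above the table, the centre of a seated ring. Ring groove inside the rim: recess 94 mm across, 8 mm deep; its floor, 40 mm above the table, is a ledge reaching in to 80 mm diameter (the bore).
- barrel_a_slot (a point): Barrel A: pick slot cut through its wall on its -x side, open to the top and outside. Point: 57 mm to -x of the axis, on the slot's floor, 26 mm above the table. The slot is 30 mm wide outside, narrowing to 15 mm at the bore (40 mm from the axis).
- barrel_a_lip (a point): Barrel A: fixed lip at its +x side over the groove. 22 mm wide, reaching in to 40 mm from the axis; point: on its inner edge, on its underside, 48.5 mm above the table. It stops a seated ring from being lifted straight up: raise the ring's -x side above the rim (15 mm does), then draw it out to -x.
- barrel_a_floor (a point): Barrel A: point on its axis on the bore's floor, 6 mm above the table, on which the insert stands. Two bayonet tabs reach over the bore at the barrel's +y and -y: 32 to 42 mm from the axis, 28 mm wide, 26 to 32 mm above the table.
- ring_a_c (a point): Split retaining ring of barrel A; may be absent. Flat steel C, outside 90, inside 68 mm diameter (11 mm wide), 7 mm thick, 0.09 kg. Point: circle centre, mid-thickness. Gap from 204 to 240 degrees anticlockwise from its +x. It starts loose in the groove, axes nearly the barrel's, one end across the slot. Drawn 16 mm to -x it rests with that side on the rim and can be gripped across the 11 mm.
- insert_a_c (a point): Grey lens insert in barrel A. Foot 58 mm diameter, 18 mm high; two lugs along its +y and -y, 12 mm wide, to 38 mm from the axis; sleeve (the grip) 28 mm diameter, top 66 mm above the underside. Point: on axis, 33 mm above underside. 0.18 to 0.31 kg. Lugs start locked under the tabs; 50 to 110 degrees anticlockwise from above frees it; clockwise it meets a stop.
- barrel_b_seat (a point): Barrel B: fixed black lamp barrel, open end up, 114 mm outside diameter, rim top 48 mm above the table. Point: on its axis, 43.5 mm above the table, the centre of a seated ring. Made like barrel A, with the same slot at its -x, lip at its +x and tabs.
- ring_b_c (a point): Split retaining ring of barrel B; may be absent. Like ring A.
- insert_b_c (a point): Grey lens insert in barrel B. Like insert A.
- barrel_c_seat (a point): Barrel C: fixed black lamp barrel, open end up, 114 mm outside diameter, rim top 48 mm above the table. Point: on its axis, 43.5 mm above the table, the centre of a seated ring. Made like barrel A, with the same slot at its -x, lip at its +x and tabs.
- ring_c_c (a point): Split retaining ring of barrel C; may be absent. Like ring A.
- insert_c_c (a point): Grey lens insert in barrel C. Like insert A.
- pick_c (a point): The pick, 0.12 kg: wooden handle on a steel base, 100 (its x) by 32 (y) by 28 mm (z), with a flat steel blade to +x. Point: in the handle, 15 mm above its underside, gripped there from above across the 32 mm. From this point the handle reaches 62 mm to -x and 38 mm to +x.
- pick_tip (a point): End of the pick's blade, 88 mm to +x of the handle point, level with the handle's underside. The blade is 6 mm wide, 4 mm thick, its underside level with the handle's; its last 4 mm carry an upturned nub whose top is 8 mm above the underside.
- toolmat: Thin black rubber tool mat, fixed, 110 (x) by 250 (y) by 3 mm, the pick's home. Origin: centre of its underside.
- pad: Grey felt pad, fixed, 270 (x) by 125 (y) by 6 mm. Origin: centre of its underside.
- tray: Shallow open cardboard tray, fixed, 270 (x) by 125 (y) by 30 mm high, walls and floor about 4 mm. Origin: centre of its underside.
- tape: roll of tape lying flat, 90 mm across, 24 mm high. Bystander, loose; origin at the centre of its underside.
- weight: cork paperweight, 60 by 90 by 22 mm. Bystander, loose; origin at the centre of its underside.
- lens: dark camera lens standing up, 74 mm across, 90 mm high. Bystander, loose; origin at the centre of its underside.
- mug: white mug, 90 mm high. Bystander, loose; origin at the centre of its underside.
- block: wooden block, 50 by 80 by 30 mm. Bystander, loose; origin at the centre of its underside.
- jar: glass jar, 100 mm high. Bystander, loose; origin at the centre of its underside.
Not all that is in view belongs to the job. What is shaped like the part that bears ring_a_c but green or yellow is not meant.

How it is judged:
By the outcome, as a careful person would: the job done as asked, in the order asked, and still so for the second after the job is handed in, with the robot touching nothing.
Of ring_a, ring_b, ring_c only 2 to 3 are there at a start; the rules pass over those that are not, and their reading is None.
At some moment in a run one of pick may be knocked a few centimetres aside while the robot is not near it.
It also fails if it takes over 210 s, if anything falls off the work surface, if the arm or the gripper's body presses on something with over 40 N, if the wrist force passes 120 N, or if a joint passes its speed limit or range.

## Robot

A 6-joint arm with a two-finger parallel gripper is mounted at the origin on the work surface. World frame = base frame: x ahead of the robot, y to its left, z up, the work surface at z = 0. Lengths are in mm, angles in degrees, forces in N, time in s.
With the tool pointing down it reaches from about 300 to 850 mm from the base axis. Payload 4.2 kg.
Tool frame: the origin (TCP) lies at the very end of the fingers, on their centre line; the grasp point (between the pads) lies 19 mm behind it (env.grasp_offset is the distance from the TCP to the grasp point, in mm); z points along the fingers, y is the line along which they close (so a half turn about z gives the same grasp; the last joint's range is limited). The gripper opens to 91 mm and grips with 3 to 60 N. Pads are 32 mm wide; open, the fingers measure 118 mm over their backs; the gripper's body (76 mm by 178 mm) begins 60 mm behind the grasp point.
Start: joints at [-71.276, 18.312, 89.639, -0, 72.044, -1.146], TCP at [195.441, -540.783, 213.976] pointing down, gripper open.
Joint ranges: [-177.97, 177.97], [-48.28, 115.42], [12.27, 149.76], [-77.06, 257.06], [2.81, 150.46], [-146.56, 146.56]. Speed limits (degrees/s): [147.25, 147.25, 180, 180, 180, 180].

## Interface

Orientations are given as [roll, pitch, yaw] about the fixed x, y, z axes, in that order (R = Rz(yaw) Ry(pitch) Rx(roll)).
In Python, from workcell import env gives the robot as it stands. The module is installed in compiled form; this text tells all that it offers.
- The arm moves only by the tool send_rows, never from a script. Its argument "motion" is a list of rows, each an object of numbers: "tx", "ty", "tz": the shift along the tool's x, y, z in units of 500 mm (1.0 is 500 mm); "rx", "ry", "rz": the turn, a rotation vector about the tool's x, y, z in units of 30 degrees (1.0 is 30 degrees); "gripper": the closure, from -1 (fully open) to 1 (shut). In form: [{"tx": .., "ty": .., "tz": .., "rx": .., "ry": .., "rz": .., "gripper": ..}, ...]. A call has 1 to 12 rows; each row shifts and turns the commanded pose from where the row before left it, along the tool's axes as they then stand; what a row does not reach is not made up. A row lasts 1/8 s, in which the tool goes at most 62.5 mm and 10.7 degrees, less where a joint would pass 70% of its speed; a pose out of reach is approached as far as the arm can. A call with a number of a shift or a turn outside -1 to 1 is refused whole. A call with a gripper value outside its range is refused whole. The fingers move at their own pace and stop on an object; "grip_force" is the grip in N (left out, the last holds). Time passes only in rows, so rows that do not move let the fingers close. It gives the time, the measured TCP pose, the force, the opening and the grip force at its end, in the units of the state.
- env.state(): the state, without advancing time (a new reading comes with each control period).
- env.grab_frame(name): name is "scene" or "top" or "wrist"; returns a dict with "frame" (480x640x3 uint8, red, green, blue), "vertical_fov" (degrees; the focal length in pixels is half the picture's height over the tangent of half this angle, whatever the lens; pixels are square), "cx", "cy" (the principal point, pixels), "k1" (the pictures are not rectified: a ray, as slopes to the right and down, at radius r is drawn at 1 + k1 r^2 times it, then the intrinsics apply), "rvec" (rotation vector, rad) and "tvec" (3), from world to camera coordinates, as OpenCV has them; the wrist camera has in their place "T_tool_cam" (4x4, takes a point from camera to tool coordinates, whose origin is the TCP and whose axes are the flange's). Camera axes: x right, y down, z forward; pixel columns grow to the right and rows downward; lengths in mm; the calibration is good to about 2 mm. A picture is of the moment at which its call begins: read the wrist's pose just before it. There is no depth.
- env.job_done(): hands the job in; it is judged then, once.
The state is a dict: "time_s": time; "qpos": joint angles; "qvel": joint speeds; "effort": joint torques, N m; "ee_pos": TCP position; "ee_rot": TCP orientation; "force": force on the tool from outside, world axes, zero at the start; "torque": the same for the moment, N m; "gripper_width": finger opening in mm; "gripper_force": force on a finger pad.
Only numpy, scipy, OpenCV 4.12 (cv2) and the standard library are available. Lean on these libraries where they do the work, as an engineer would, in place of code of your own. Each camera call takes 0.05 s, during which the arm holds its last target. There are 200 camera calls.

## Working session

There is one attempt and no reset: what is moved stays moved. The work goes in short steps, Python scripts to look and compute and a tool call to move; the robot and the scene stay as the last step left them, time stands still between calls to the robot, and variables do not carry over. Pictures are saved under pics/ and viewed, at most 14 in all, crops included, and the job is handed in when it is done.

Besides the shell and the picture viewer there is one more tool, called in YAML: its name, and indented under it one key for each argument. send_rows: Moves the arm, as the interface text tells. Shifts and turns lie within -1 to 1; 1 stands for 500 mm of shift or 30 degrees of turn. Its arguments: {"type":"object","properties":{"motion":{"type":"array"},"grip_force":{"type":"number"}},"required":["motion"]}

```bash
mkdir -p pics; cat > h.py <<'E'
import numpy as np, cv2
from workcell import env
from scipy.spatial.transform import Rotation as R
def grab(n):
    st=env.state(); g=env.grab_frame(n)
    f=240/np.tan(np.radians(g["vertical_fov"])/2)
    g["f"]=f
    if n=="wrist":
        T=np.eye(4);T[:3,:3]=R.from_euler('xyz',st["ee_rot"],degrees=True).as_matrix();T[:3,3]=st["ee_pos"]
        M=T@np.array(g["T_tool_cam"]); g["Rc"]=M[:3,:3]; g["C"]=M[:3,3]
    else:
        r=cv2.Rodrigues(np.array(g["rvec"],float))[0]; g["Rc"]=r.T; g["C"]=-r.T@np.array(g["tvec"],float).ravel()
    return g
def save(g,fn): cv2.imwrite(fn,g["frame"][:,:,::-1])
def ray(g,u,v):
    d=np.array([(u-g["cx"])/g["f"],(v-g["cy"])/g["f"]]);s=d.copy()
    for _ in range(20): s=d/(1+g["k1"]*(s@s))
    return g["Rc"]@np.array([s[0],s[1],1.])
def px2z(g,u,v,z):
    d=ray(g,u,v); return g["C"]+d*(z-g["C"][2])/d[2]
def proj(g,p):
    c=g["Rc"].T@(np.array(p,float)-g["C"]); s=c[:2]/c[2]; s=s*(1+g["k1"]*(s@s)); return s*g["f"]+[g["cx"],g["cy"]]
E
python3 - <<'E'
from h import *
print(env.state())
for n in("top","scene"):
    g=grab(n); save(g,f"pics/{n}0.png"); print(n,g["C"],g["f"],g["k1"],g["cx"],g["cy"])
E
```

```text
{'time_s': 0.0, 'qpos': array([-7.12750633e+01,  1.83503877e+01,  8.97060660e+01, -6.12769213e-04,
        7.20438157e+01, -1.14582876e+00]), 'qvel': array([ 0.09245165, -0.039879  , -0.04335912, -0.01849493, -0.05217346,
       -0.02701748]), 'effort': array([ 2.09067301e-03, -4.12461019e+01, -2.31976408e+01,  7.29205948e-02,
        4.57879307e-02, -1.50719607e-04]), 'ee_pos': array([ 195.27852054, -540.28768915,  213.13515201]), 'ee_rot': array([-1.79899739e+02, -1.42262622e-03,  1.98709536e+01]), 'force': array([ 1.24579875,  0.65135852, -0.16731937]), 'torque': array([0.02150956, 0.00030297, 0.00978198]), 'gripper_force': 0.0, 'gripper_width': 91.03028986248702}
top [ 376.74529945   35.89646674 1155.13017627] 511.72871175967526 -0.011030772536590929 320.5215416034379 236.50702214570236
scene [1301.22289423 -558.85101199 1184.63221565] 617.6047231260065 0.033138955600473356 324.33190664728875 246.37162720851376
```

View pics/top0.png

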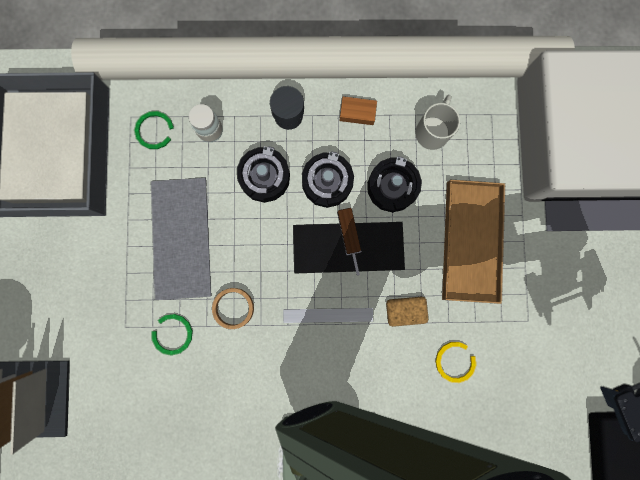

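View pics/scene0.png

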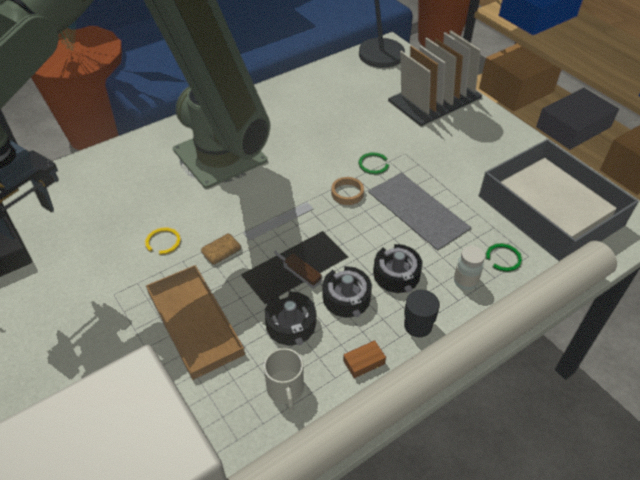

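The top view shows +x up and +y left. The barrels are at about (263,173), (328,178) and (395,183), with rings visible in the left two. The pick lies at (348,230) with its blade pointing to −x, tip at (357,272). The tray is on the right, the pad on the left, and the bystanders are around the edges. The scene view agrees.

```bash
python3 - <<'E'
from h import *
g=grab("top")
for n,u,v,z in [("L",263,173,48),("M",328,178,48),("R",395,183,48),("handle far",344,209,28),("handle near",354,252,28),("tip",357,274,5),("mat1",293,225,3),("mat2",404,222,3),("mat3",405,269,3),("mat4",295,273,3),("trayTL",447,180,30),("trayTR",504,184,30),("trayBR",500,302,30),("trayBL",443,299,30),("padTL",152,181,6),("padTR",206,178,6),("padBR",210,297,6),("padBL",154,300,6),("tape",233,308,24),("weight",407,311,22),("lens",287,95,90),("mug",440,115,90),("block",358,109,30),("jar",202,112,100)]:
    print(n,px2z(g,u,v,z).round(0))
w=grab("wrist"); print(w["T_tool_cam"],w["f"],w["k1"])
im=g["frame"]; cv2.imwrite("pics/topcrop.png",cv2.resize(im[140:310,220:430,::-1],None,fx=3.5,fy=3.5,interpolation=cv2.INTER_CUBIC))
E
```

```text
L [633. 139.  48.]
M [620.  -4.  48.]
R [ 608. -152.   48.]
handle far [554. -39.  28.]
handle near [458. -60.  28.]
tip [410. -68.   5.]
mat1 [523.  75.   3.]
mat2 [ 527. -177.    3.]
mat3 [ 420. -176.    3.]
mat4 [414.  72.   3.]
trayTL [ 617. -272.   30.]
trayTR [ 607. -401.   30.]
trayBR [ 344. -379.   30.]
trayBL [ 352. -253.   30.]
padTL [627. 395.   6.]
padTR [632. 272.   6.]
padBR [363. 261.   6.]
padBL [358. 385.   6.]
tape [339. 207.  24.]
weight [ 327. -175.   22.]
lens [794.  83.  90.]
mug [ 747. -246.   90.]
block [783. -75.  30.]
jar [754. 263. 100.]
[[ 8.01055356e-04 -9.57960206e-01 -2.86899985e-01  8.14536198e+01]
 [ 9.99999348e-01  5.33924584e-04  1.00932849e-03  9.00052457e-01]
 [-8.13713574e-04 -2.86900606e-01  9.57960010e-01 -1.71963417e+02]
 [ 0.00000000e+00  0.00000000e+00  0.00000000e+00  1.00000000e+00]] 358.8224055285434 -0.051651592004471156
```

View pics/topcrop.png

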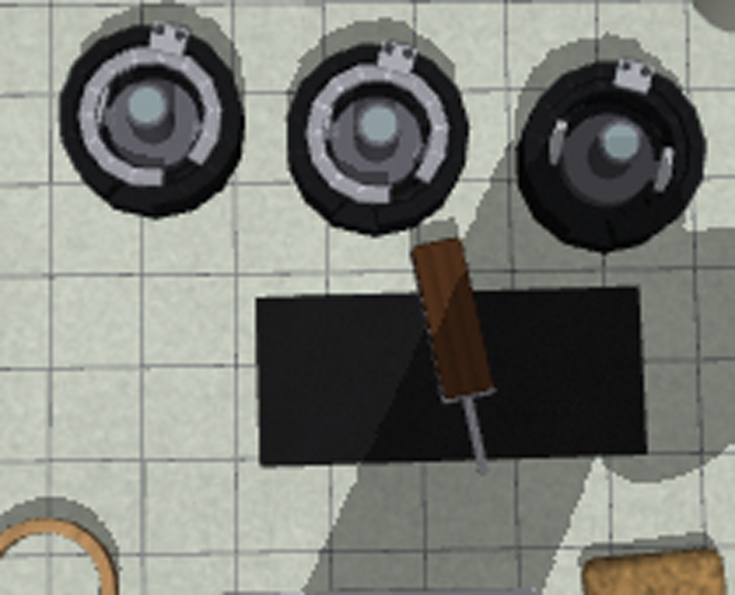

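The enlarged crop shows rings in the left and middle barrels, and none in the right one (only its tabs at (558,142) and (665,168) show). All the lips are turned about −13°. The pick blade points away from the barrels. Next I'll move the wrist camera above them.

```bash
cat >> h.py <<'E'
def plan(x,y,z,yaw,n=None,cur=None):
    "print equal rows (world move, rotation) in tool units; tool assumed pointing down"
    st=env.state(); p=np.array(st["ee_pos"]); a=st["ee_rot"][2]
    if cur is not None: p,a=np.array(cur[:3]),cur[3]
    d=np.array([x,y,z])-p; da=(yaw-a+180)%360-180
    n=n or int(max(1,np.ceil(np.linalg.norm(d)/55),np.ceil(abs(da)/9)))
    for i in range(n):
        c,s=np.cos(np.radians(a+da*i/n)),np.sin(np.radians(a+da*i/n)); e=d/n
        print('{"tx":%.3f,"ty":%.3f,"tz":%.3f,"rz":%.3f},'%((c*e[0]+s*e[1])/500,(s*e[0]-c*e[1])/500,-e[2]/500,-da/n/30))
        if abs(da)<.3: print("x",n);break
E
python3 -c "
from h import *
plan(500,-20,230,12,12)"
```

```text
{"tx":0.077,"ty":-0.064,"tz":-0.003,"rz":0.022},
{"tx":0.076,"ty":-0.065,"tz":-0.003,"rz":0.022},
{"tx":0.076,"ty":-0.066,"tz":-0.003,"rz":0.022},
{"tx":0.075,"ty":-0.067,"tz":-0.003,"rz":0.022},
{"tx":0.074,"ty":-0.068,"tz":-0.003,"rz":0.022},
{"tx":0.073,"ty":-0.069,"tz":-0.003,"rz":0.022},
{"tx":0.073,"ty":-0.069,"tz":-0.003,"rz":0.022},
{"tx":0.072,"ty":-0.070,"tz":-0.003,"rz":0.022},
{"tx":0.071,"ty":-0.071,"tz":-0.003,"rz":0.022},
{"tx":0.070,"ty":-0.072,"tz":-0.003,"rz":0.022},
{"tx":0.069,"ty":-0.073,"tz":-0.003,"rz":0.022},
{"tx":0.069,"ty":-0.074,"tz":-0.003,"rz":0.022},
```

send_rows:
  motion:
    - {"tx": 0.077,"ty": -0.064,"tz": -0.003,"rz": 0.022}
    - {"tx": 0.076,"ty": -0.065,"tz": -0.003,"rz": 0.022}
    - {"tx": 0.076,"ty": -0.066,"tz": -0.003,"rz": 0.022}
    - {"tx": 0.075,"ty": -0.067,"tz": -0.003,"rz": 0.022}
    - {"tx": 0.074,"ty": -0.068,"tz": -0.003,"rz": 0.022}
    - {"tx": 0.073,"ty": -0.069,"tz": -0.003,"rz": 0.022}
    - {"tx": 0.073,"ty": -0.069,"tz": -0.003,"rz": 0.022}
    - {"tx": 0.072,"ty": -0.07,"tz": -0.003,"rz": 0.022}
    - {"tx": 0.071,"ty": -0.071,"tz": -0.003,"rz": 0.022}
    - {"tx": 0.07,"ty": -0.072,"tz": -0.003,"rz": 0.022}
    - {"tx": 0.069,"ty": -0.073,"tz": -0.003,"rz": 0.022}
    - {"tx": 0.069,"ty": -0.074,"tz": -0.003,"rz": 0.022}

```text
invalid input at $.motion[0]: expected keys tx, ty, tz, rx, ry, rz, gripper
```

send_rows:
  motion:
    - {"gripper": -1}
    - {"gripper": -1}

```text
invalid input at $.motion[0]: expected keys tx, ty, tz, rx, ry, rz, gripper
```

```bash
python3 -c "
from h import *
w=grab('wrist'); save(w,'pics/w1.png'); print(w['C'],env.state()['ee_pos'],env.state()['ee_rot'])
import pickle; pickle.dump(w,open('w1.pkl','wb'))"
```

```text
[ 272.3201002  -513.81829985  385.42363449] [ 195.33733539 -540.59174121  213.58239025] [-1.79958193e+02  1.55194583e-03  1.98669746e+01]
```

View pics/w1.png

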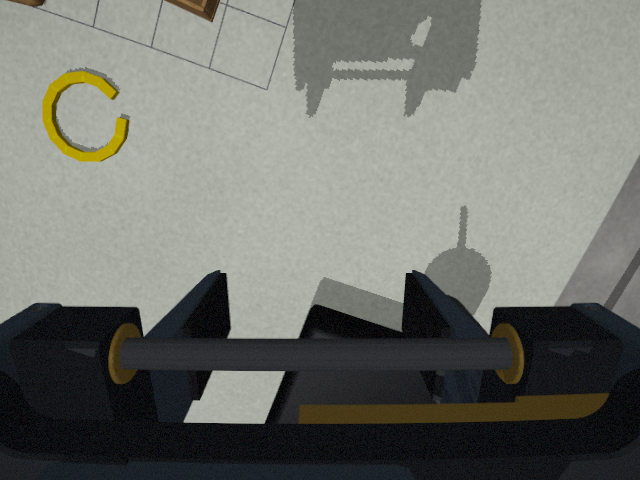

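The move was refused because every key is required. The wrist view shows the fingers at the bottom and the picture's up direction along tool +x, so I'll look from further back.

```bash
sed -i 's/print(.{"tx":%.3f,"ty":%.3f,"tz":%.3f,"rz":%.3f},./print("%.3f %.3f %.3f rz %.3f"/' h.py; python3 -c "
from h import *
plan(400,-10,260,0,12)"
```

```text
0.062 -0.072 -0.008 rz 0.055
0.060 -0.073 -0.008 rz 0.055
0.058 -0.075 -0.008 rz 0.055
0.056 -0.077 -0.008 rz 0.055
0.053 -0.078 -0.008 rz 0.055
0.051 -0.080 -0.008 rz 0.055
0.049 -0.081 -0.008 rz 0.055
0.046 -0.083 -0.008 rz 0.055
0.044 -0.084 -0.008 rz 0.055
0.042 -0.085 -0.008 rz 0.055
0.039 -0.086 -0.008 rz 0.055
0.037 -0.087 -0.008 rz 0.055
```

send_rows:
  motion:
    - {"tx": 0.062,"ty": -0.072,"tz": -0.008,"rx": 0,"ry": 0,"rz": 0.055,"gripper": -1}
    - {"tx": 0.06,"ty": -0.073,"tz": -0.008,"rx": 0,"ry": 0,"rz": 0.055,"gripper": -1}
    - {"tx": 0.058,"ty": -0.075,"tz": -0.008,"rx": 0,"ry": 0,"rz": 0.055,"gripper": -1}
    - {"tx": 0.056,"ty": -0.077,"tz": -0.008,"rx": 0,"ry": 0,"rz": 0.055,"gripper": -1}
    - {"tx": 0.053,"ty": -0.078,"tz": -0.008,"rx": 0,"ry": 0,"rz": 0.055,"gripper": -1}
    - {"tx": 0.051,"ty": -0.08,"tz": -0.008,"rx": 0,"ry": 0,"rz": 0.055,"gripper": -1}
    - {"tx": 0.049,"ty": -0.081,"tz": -0.008,"rx": 0,"ry": 0,"rz": 0.055,"gripper": -1}
    - {"tx": 0.046,"ty": -0.083,"tz": -0.008,"rx": 0,"ry": 0,"rz": 0.055,"gripper": -1}
    - {"tx": 0.044,"ty": -0.084,"tz": -0.008,"rx": 0,"ry": 0,"rz": 0.055,"gripper": -1}
    - {"tx": 0.042,"ty": -0.085,"tz": -0.008,"rx": 0,"ry": 0,"rz": 0.055,"gripper": -1}
    - {"tx": 0.039,"ty": -0.086,"tz": -0.008,"rx": 0,"ry": 0,"rz": 0.055,"gripper": -1}
    - {"tx": 0.037,"ty": -0.087,"tz": -0.008,"rx": 0,"ry": 0,"rz": 0.055,"gripper": -1}

```text
time_s: 1.75
ee_pos: [399.9, -8.8, 262.2]
ee_rot: [180.0, -0.0, 0.0]
force: [1.2, 0.0, -0.9]
gripper_width: 91.5
gripper_force: 0.0
```

send_rows:
  motion:
    - {"tx": 0,"ty": 0,"tz": 0,"rx": 0,"ry": 0,"rz": 0,"gripper": -1}
    - {"tx": 0,"ty": 0,"tz": 0,"rx": 0,"ry": 0,"rz": 0,"gripper": -1}

```text
time_s: 2.0
ee_pos: [399.2, -10.5, 261.7]
ee_rot: [180.0, 0.0, 0.1]
force: [0.1, -0.1, 0.5]
gripper_width: 91.2
gripper_force: 0.0
```

```bash
python3 -c "
from h import *
w=grab('wrist'); save(w,'pics/w2.png'); print(w['C'],env.state()['ee_pos'],env.state()['ee_rot'])
import pickle; pickle.dump(w,open('w2.pkl','wb'))"
```

```text
[481.12377044 -11.21272    433.65044354] [399.12224115 -10.95889964 261.74818162] [1.79968532e+02 3.75330753e-02 3.66458575e-02]
```

View pics/w2.png

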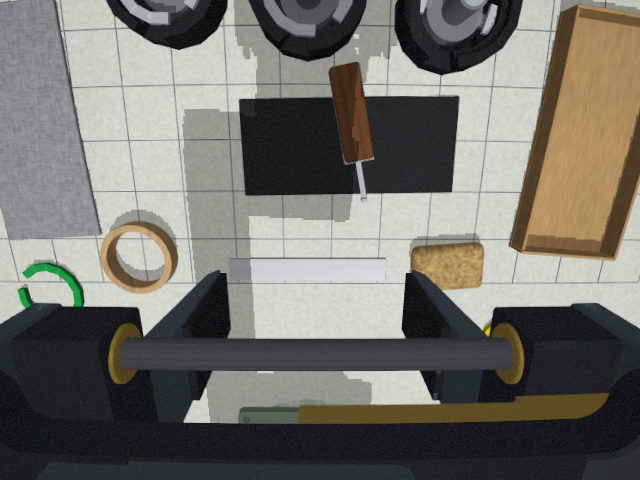

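The pick shows clearly: handle corners near (331,68), (359,63), (374,157) and (345,163), with the tip at (363,198). The barrels are cut off at the top.

```bash
python3 - <<'E'
from h import *
import pickle
w=pickle.load(open('w2.pkl','rb'))
a=px2z(w,345,65.5,31);b=px2z(w,360,160,31)
top=np.array([px2z(w,u,v,31) for u,v in[(331,68),(359,63),(374,157),(345,163)]]);print(top.round(1))
d=b-a; print(np.linalg.norm(d[:2]),np.degrees(np.arctan2(d[1],d[0])))
u=d/np.linalg.norm(d); print("handle pt",(b-38*u).round(1), "tip",px2z(w,363.5,199,9).round(1))
im=w["frame"]; hsv=cv2.cvtColor(im,cv2.COLOR_RGB2HSV); m=((hsv[...,0]<20)&(hsv[...,1]>90)&(hsv[...,2]<150)).astype('uint8'); m[:, :320]=0;m[:,390:]=0;m[200:]=0
c=max(cv2.findContours(m,0,2)[0],key=cv2.contourArea)
print(cv2.boxPoints(cv2.minAreaRect(c)))
plan(500,-50,262,12)
E
```

```text
[[551.7 -27.2  31. ]
 [556.7 -55.9  31. ]
 [461.8 -75.5  31. ]
 [455.2 -43.8  31. ]]
97.48199146578582 -168.9555524657111
handle pt [495.8 -53.   31. ] tip [411.8 -68.7   9. ]
[[327.75012  66.84442]
 [358.14508  61.44087]
 [375.11395 156.89084]
 [344.719   162.29439]]
0.101 0.039 -0.000 rz -0.199
0.096 0.049 -0.000 rz -0.199
```

send_rows:
  motion:
    - {"tx": 0.098,"ty": 0.043,"tz": 0,"rx": 0,"ry": 0,"rz": -0.184,"gripper": -1}
    - {"tx": 0.094,"ty": 0.052,"tz": 0,"rx": 0,"ry": 0,"rz": -0.184,"gripper": -1}
    - {"tx": 0,"ty": 0,"tz": 0,"rx": 0,"ry": 0,"rz": 0,"gripper": -1}
    - {"tx": 0,"ty": 0,"tz": 0,"rx": 0,"ry": 0,"rz": 0,"gripper": -1}

```text
time_s: 2.55
ee_pos: [496.9, -54.0, 261.5]
ee_rot: [-180.0, 0.1, 11.0]
force: [-0.7, 0.2, -0.5]
gripper_width: 91.5
gripper_force: 0.0
```

```bash
python3 -c "
from h import *
w=grab('wrist'); save(w,'pics/w3.png'); print(w['C'],env.state()['ee_pos'],env.state()['ee_rot'])
import pickle; pickle.dump(w,open('w3.pkl','wb'))
for p in [(633,139,48),(620,-4,48),(608,-152,48)]: print(proj(w,p))"
```

```text
[577.50645934 -39.4388097  433.29334327] [496.69870596 -53.57053623 261.79884862] [-1.79980210e+02  6.38106493e-02  1.10067864e+01]
[148.68016923  46.70326877]
[289.04132612  87.95311539]
[428.39252581 130.08734268]
```

View pics/w3.png

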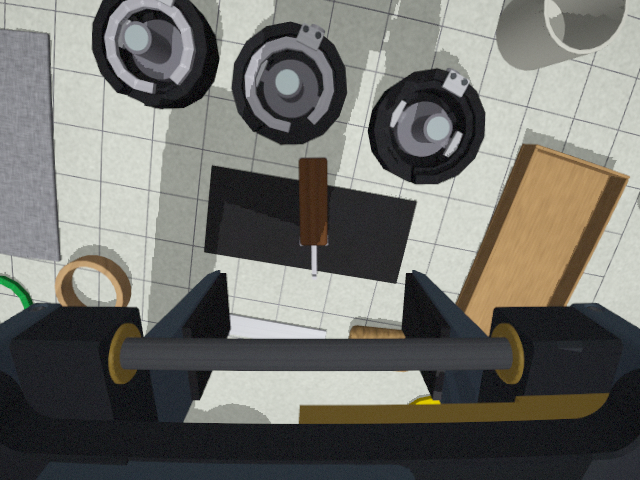

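Rings are confirmed in the left and middle barrels, with their gaps at (185,85) and (305,115). The right barrel has none. The lips are at (313,37) and (457,82).

```bash
cat > b.py <<'E'
from h import *
import pickle
from scipy.optimize import least_squares
def barrels(w,g0):
    hsv=cv2.cvtColor(w["frame"],cv2.COLOR_RGB2HSV); V=hsv[...,2]
    out=[]
    for c0 in g0:
        # radial scan from outside in: find first dark pixel
        pts=[]
        vd=np.array(c0[:2])-w["C"][:2]; vd/=np.linalg.norm(vd)
        for t in np.arange(0,360,3):
            n=np.array([np.cos(np.radians(t)),np.sin(np.radians(t))])
            if n@vd<0.1: continue
            rs=np.arange(75,40,-.5); vals=[]
            for r in rs:
                u,v=proj(w,[c0[0]+r*n[0],c0[1]+r*n[1],48])
                vals.append(V[int(round(v)),int(round(u))] if 0<=u<639 and 0<=v<479 else 255)
            vals=np.array(vals); k=np.where((vals[:-1]<60)&(vals[1:]<60))[0]
            if len(k) and k[0]>0: pts.append(np.array(c0[:2])+rs[k[0]]*n)
        pts=np.array(pts)
        s=least_squares(lambda p:np.hypot(*(pts-p[:2]).T)-57,c0[:2],loss='soft_l1')
        s2=least_squares(lambda p:np.hypot(*(pts-p[:2]).T)-p[2],[*c0[:2],57],loss='soft_l1')
        out.append(s.x); print(len(pts),s.x.round(1),s2.x.round(1),np.abs(s.fun).mean().round(2))
    return out
E
python3 - <<'E'
from b import *
w=pickle.load(open('w3.pkl','rb')); g=grab("top")
G=[(633,139),(620,-4),(608,-152)]
print("wrist");B=barrels(w,G)
print("top");T=barrels(g,G)
for c,p in((B[1],(313,37)),(B[2],(457,82))):
    q=px2z(w,*p,50)[:2]-c; print("lip",np.hypot(*q).round(1),np.degrees(np.arctan2(q[1],q[0])).round(1))
def tp(x,y): return 220+x/3.5,140+y/3.5
for c,p in zip(T,((169,38),(398,55),(634,75))):
    q=px2z(g,*tp(*p),50)[:2]-c; print("lipT",np.hypot(*q).round(1),np.degrees(np.arctan2(q[1],q[0])).round(1))
# ring fits: bright metallic pixels in annulus
for n,c in(("wrist",w),("top",g)):
    for k in(0,1):
        hsv=cv2.cvtColor(c["frame"],cv2.COLOR_RGB2HSV);P=[]
        b=(T if n=="top" else B)[k]
        for t in np.arange(0,360,3):
            e=[np.cos(np.radians(t)),np.sin(np.radians(t))]
            rs=np.arange(53,38,-.25);vals=[]
            for r in rs:
                u,v=proj(c,[b[0]+r*e[0],b[1]+r*e[1],47]); vals.append(c["frame"][int(round(v)),int(round(u))].max() if 0<=u<639.4 and 0<=v<479.4 else 0)
            kk=np.where(np.array(vals)>110)[0]
            if len(kk) and kk[0]>0: P.append(b+rs[kk[0]]*np.array(e))
        P=np.array(P); s=least_squares(lambda p:np.hypot(*(P-p).T)-45,b,loss='soft_l1',f_scale=.5); print(n,"ring",k,len(P),s.x.round(1))
E
```

```text
wrist
40 [635.  139.5] [633. 146.  51.] 1.3
46 [622.2  -3.6] [622.4  -3.5  56.9] 0.45
57 [ 609.4 -152.5] [ 609.6 -153.9   55.8] 2.78
top
47 [635.2 139.7] [635.7 139.9  56.6] 0.6
49 [622.3  -5.8] [613.5  -7.3  64.8] 4.5Traceback (most recent call last):
  File "<stdin>", line 5, in <module>
  File "b.py", line 21, in barrels
    s=least_squares(lambda p:np.hypot(*(pts-p[:2]).T)-57,c0[:2],loss='soft_l1')
    return func(*args, **kwargs)
    vector_fun = VectorFunction(
        fun_wrapped,
    ...<6 lines>...
        workers=workers
    )
    self._update_fun()
    ~~~~~~~~~~~~~~~~^^
    self.f = self.fun_wrapped(xp_copy(self.x))
             ~~~~~~~~~~~~~~~~^^^^^^^^^^^^^^^^^
    return np.atleast_1d(self.fun(x))
                         ~~~~~~~~^^^
    return self.f(x, *self.args, **self.kwargs)
           ~~~~~~^^^^^^^^^^^^^^^^^^^^^^^^^^^^^^
  File "b.py", line 21, in <lambda>
    s=least_squares(lambda p:np.hypot(*(pts-p[:2]).T)-57,c0[:2],loss='soft_l1')
                                        ~~~^~~~~~
ValueError: operands could not be broadcast together with shapes (0,) (2,)
```

```bash
python3 - <<'E'
from b import *
w=pickle.load(open('w3.pkl','rb'))
B=np.array([(635.1,139.6),(622.2,-3.6),(609.4,-152.5)])
for c,p in((B[1],(313,37)),(B[2],(457,82))):
    q=px2z(w,*p,50)[:2]-c; print("lip",np.hypot(*q).round(1),np.degrees(np.arctan2(q[1],q[0])).round(1))
# scene0/top0 lips from saved first pic
g=grab("top")
def tp(x,y): return 220+x/3.5,140+y/3.5
for c,p in zip(B,((169,38),(398,55),(634,75))):
    q=px2z(g,*tp(*p),50)[:2]-c; print("lipT",np.hypot(*q).round(1),np.degrees(np.arctan2(q[1],q[0])).round(1))
a=px2z(w,399,111,32);b=px2z(w,453,143,32);d=a-b;print("tabs R",a,b,np.degrees(np.arctan2(d[1],d[0]))-90)
for k,(e1,e2) in enumerate((((160,89),(184,82)),((289,127),(316,111)))):
    for e in(e1,e2):
        q=px2z(w,*e,47)[:2]-B[k]; print("gap end",np.hypot(*q).round(1),np.degrees(np.arctan2(q[1],q[0])).round(1)%360)
# slot visibility: crop enlarged, brightened
im=w["frame"][0:200,80:500].astype(float)
cv2.imwrite("pics/w3c.png",np.clip(255*(cv2.resize(im[:,:,::-1],None,fx=1.9,fy=1.9,interpolation=cv2.INTER_CUBIC)/255).clip(0,1)**.5,0,255))
plan(497,-53,100,11)
E
```

```text
lip 50.0 -17.7
lip 51.2 -16.8
lipT 48.8 -15.1
lipT 49.7 -16.1
lipT 48.5 -16.7
tabs R [ 621.80544061 -120.67877955   32.        ] [ 601.69475058 -186.81675582   32.        ] -16.91303480180875
gap end 42.2 200.8
gap end 48.0 233.4
gap end 39.8 189.8
gap end 36.2 239.1
0.000 -0.000 0.108 rz 0.001
x 3[ WARN:0@0.780] global loadsave.cpp:1063 imwrite_ Unsupported depth image for selected encoder is fallbacked to CV_8U.
```

View pics/w3c.png

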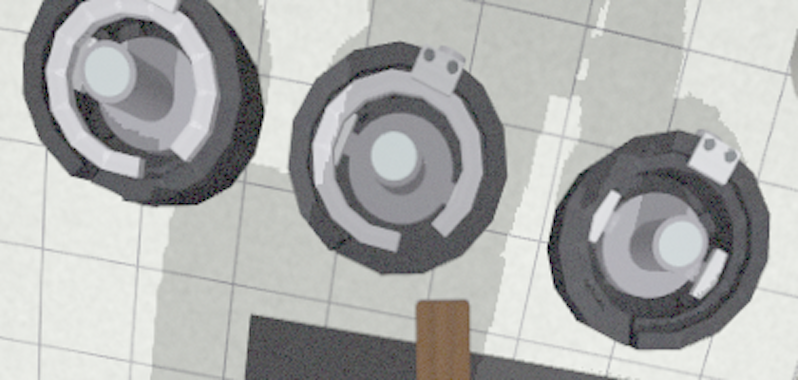

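Enlarged, the slot notches show faintly at (95,175), (342,240) and (632,345). The tab and lip directions agree on a barrel yaw of about −16.7°. I'll check this against the slot corners.

```bash
python3 - <<'E'
from b import *
w=pickle.load(open('w3.pkl','rb'))
B=np.array([(635.1,139.6),(622.2,-3.6),(609.4,-152.5)])
im=cv2.resize(w["frame"][:,:,::-1],None,fx=4,fy=4,interpolation=cv2.INTER_CUBIC)
tiles=[]
for c in B:
    for lx,ly,z in((-55,15,48),(-55,-15,48),(-40,7.5,40),(-40,-7.5,40),(-54,15,26),(-54,-15,26)):
        t=np.radians(-16.5);p=[c[0]+lx*np.cos(t)-ly*np.sin(t),c[1]+lx*np.sin(t)+ly*np.cos(t),z]
        u,v=proj(w,p); cv2.circle(im,(int(4*u+2),int(4*v+2)),4,(0,0,255) if z>45 else(0,255,0) if z>30 else (255,255,0),-1)
    u,v=proj(w,[c[0]-35,c[1]+8,45]); x0,y0=int(4*u)-130,int(4*v)-200; tiles.append(im[y0:y0+400,x0:x0+260])
o=np.hstack(tiles); o=(255*(o/255.)**.45).astype('uint8'); cv2.imwrite("pics/slots.png",o)
E
```

```text
(no output)
```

View pics/slots.png

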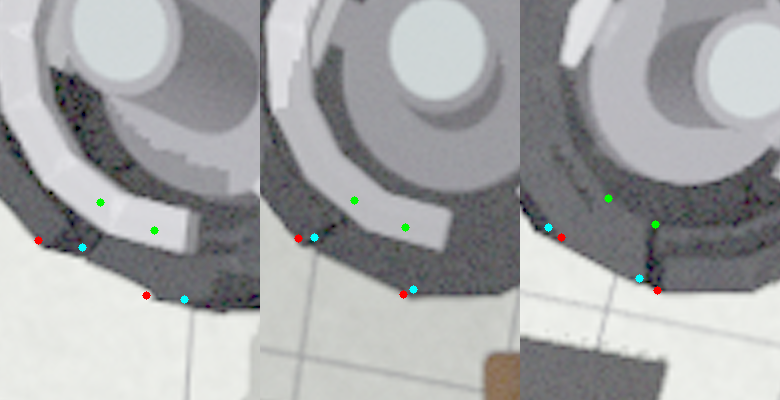

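send_rows:
  motion:
    - {"tx": 0,"ty": 0,"tz": 0.108,"rx": 0,"ry": 0,"rz": 0,"gripper": -1}
    - {"tx": 0,"ty": 0,"tz": 0.108,"rx": 0,"ry": 0,"rz": 0,"gripper": -1}
    - {"tx": 0,"ty": 0,"tz": 0.108,"rx": 0,"ry": 0,"rz": 0,"gripper": -1}

```text
time_s: 3.08
ee_pos: [497.4, -52.7, 99.4]
ee_rot: [180.0, -0.1, 11.1]
force: [0.7, -0.3, -0.1]
gripper_width: 91.3
gripper_force: 0.0
```

The projected slot corners fit the dark slot edges in all three barrels, and a ring end crosses both slots. Now I'll descend and grip the pick.

send_rows:
  motion:
    - {"tx": 0,"ty": 0,"tz": 0.08,"rx": 0,"ry": 0,"rz": 0,"gripper": -1}
    - {"tx": -0.002,"ty": 0,"tz": 0.08,"rx": 0,"ry": 0,"rz": 0,"gripper": -1}
    - {"tx": 0,"ty": 0,"tz": 0.029,"rx": 0,"ry": 0,"rz": 0,"gripper": -1}
    - {"tx": 0,"ty": 0,"tz": 0,"rx": 0,"ry": 0,"rz": 0,"gripper": -1}

```text
time_s: 3.58
ee_pos: [497.0, -53.1, 5.8]
ee_rot: [180.0, -0.0, 11.1]
force: [0.4, 0.3, 0.1]
gripper_width: 91.5
gripper_force: 0.0
```

send_rows:
  motion:
    - {"tx": 0,"ty": 0,"tz": 0,"rx": 0,"ry": 0,"rz": 0,"gripper": 1}
    - {"tx": 0,"ty": 0,"tz": 0,"rx": 0,"ry": 0,"rz": 0,"gripper": 1}
    - {"tx": 0,"ty": 0,"tz": 0,"rx": 0,"ry": 0,"rz": 0,"gripper": 1}
    - {"tx": 0,"ty": 0,"tz": 0,"rx": 0,"ry": 0,"rz": 0,"gripper": 1}
    - {"tx": 0,"ty": 0,"tz": 0,"rx": 0,"ry": 0,"rz": 0,"gripper": 1}
    - {"tx": 0,"ty": 0,"tz": 0,"rx": 0,"ry": 0,"rz": 0,"gripper": 1}
  grip_force: 45

```text
time_s: 4.32
ee_pos: [496.9, -53.1, 5.4]
ee_rot: [-180.0, 0.0, 11.1]
force: [-0.4, 0.5, 0.4]
gripper_width: 34.0
gripper_force: 0.5
```

The grip geometry is fine, but a half-turned grasp would let the wrist camera see the blade, so I'll regrasp that way.

send_rows:
  motion:
    - {"tx": 0,"ty": 0,"tz": 0,"rx": 0,"ry": 0,"rz": 0,"gripper": -1}
    - {"tx": 0,"ty": 0,"tz": 0,"rx": 0,"ry": 0,"rz": 0,"gripper": -1}
    - {"tx": 0,"ty": 0,"tz": 0,"rx": 0,"ry": 0,"rz": 0,"gripper": -1}
    - {"tx": 0,"ty": 0,"tz": 0,"rx": 0,"ry": 0,"rz": 0,"gripper": -1}
    - {"tx": 0,"ty": 0,"tz": 0,"rx": 0,"ry": 0,"rz": 0,"gripper": -1}
    - {"tx": 0,"ty": 0,"tz": 0,"rx": 0,"ry": 0,"rz": 0,"gripper": -1}
    - {"tx": 0,"ty": 0,"tz": -0.06,"rx": 0,"ry": 0,"rz": 0,"gripper": -1}
    - {"tx": 0,"ty": 0,"tz": -0.08,"rx": 0,"ry": 0,"rz": 0,"gripper": -1}

```text
time_s: 5.32
ee_pos: [496.1, -53.1, 75.4]
ee_rot: [-180.0, 0.2, 11.1]
force: [0.6, 0.1, 0.2]
gripper_width: 91.0
gripper_force: 0.0
```

send_rows:
  motion:
    - {"tx": 0,"ty": 0,"tz": 0,"rx": 0,"ry": 0,"rz": -0.34,"gripper": -1}
    - {"tx": 0,"ty": 0,"tz": 0,"rx": 0,"ry": 0,"rz": -0.34,"gripper": -1}
    - {"tx": 0,"ty": 0,"tz": 0,"rx": 0,"ry": 0,"rz": -0.34,"gripper": -1}
    - {"tx": 0,"ty": 0,"tz": 0,"rx": 0,"ry": 0,"rz": -0.34,"gripper": -1}
    - {"tx": 0,"ty": 0,"tz": 0,"rx": 0,"ry": 0,"rz": -0.34,"gripper": -1}
    - {"tx": 0,"ty": 0,"tz": 0,"rx": 0,"ry": 0,"rz": -0.34,"gripper": -1}
    - {"tx": 0,"ty": 0,"tz": 0,"rx": 0,"ry": 0,"rz": -0.34,"gripper": -1}
    - {"tx": 0,"ty": 0,"tz": 0,"rx": 0,"ry": 0,"rz": -0.34,"gripper": -1}
    - {"tx": 0,"ty": 0,"tz": 0,"rx": 0,"ry": 0,"rz": -0.34,"gripper": -1}

```text
time_s: 6.45
ee_pos: [496.9, -53.2, 75.4]
ee_rot: [-180.0, 0.0, 103.2]
force: [0.9, -0.1, 0.2]
gripper_width: 91.5
gripper_force: 0.0
```

send_rows:
  motion:
    - {"tx": 0,"ty": 0,"tz": 0,"rx": 0,"ry": 0,"rz": -0.34,"gripper": -1}
    - {"tx": 0,"ty": 0,"tz": 0,"rx": 0,"ry": 0,"rz": -0.34,"gripper": -1}
    - {"tx": 0,"ty": 0,"tz": 0,"rx": 0,"ry": 0,"rz": -0.34,"gripper": -1}
    - {"tx": 0,"ty": 0,"tz": 0,"rx": 0,"ry": 0,"rz": -0.34,"gripper": -1}
    - {"tx": 0,"ty": 0,"tz": 0,"rx": 0,"ry": 0,"rz": -0.34,"gripper": -1}
    - {"tx": 0,"ty": 0,"tz": 0,"rx": 0,"ry": 0,"rz": -0.34,"gripper": -1}
    - {"tx": 0,"ty": 0,"tz": 0,"rx": 0,"ry": 0,"rz": -0.34,"gripper": -1}
    - {"tx": 0,"ty": 0,"tz": 0,"rx": 0,"ry": 0,"rz": -0.34,"gripper": -1}
    - {"tx": 0,"ty": 0,"tz": 0,"rx": 0,"ry": 0,"rz": -0.21,"gripper": -1}
    - {"tx": 0,"ty": 0,"tz": 0,"rx": 0,"ry": 0,"rz": 0,"gripper": -1}

```text
time_s: 7.7
ee_pos: [496.9, -53.2, 75.4]
ee_rot: [-180.0, -0.0, -169.3]
force: [0.2, 0.0, -0.8]
gripper_width: 91.0
gripper_force: 0.0
```

```bash
python3 - <<'E'
from b import *
w=grab('wrist'); print(env.state()['ee_pos'],env.state()['ee_rot']); pickle.dump(w,open('w4.pkl','wb'))
print(proj(w,(496,-53,31)),proj(w,(410,-70,9)))
im=w["frame"].copy(); save(w,'pics/w4.png')
E
```

```text
[496.91453544 -53.2059052   75.43036417] [-1.79998425e+02 -3.04078460e-03 -1.69303576e+02]
[317.9184286  269.04169493] [316.99865443 127.02759708]
```

View pics/w4.png

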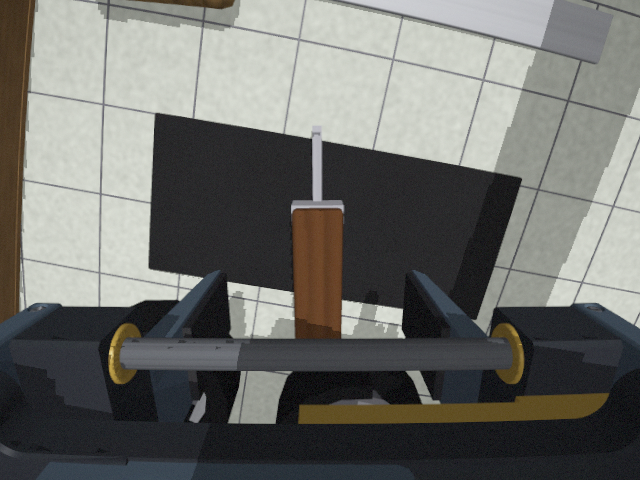

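The pick lies aligned between the fingers, with its tip at (317,127) exactly as predicted. Next I'll descend, grip and lift.

send_rows:
  motion:
    - {"tx": 0,"ty": 0,"tz": 0.07,"rx": 0,"ry": 0,"rz": 0,"gripper": -1}
    - {"tx": 0,"ty": 0,"tz": 0.071,"rx": 0,"ry": 0,"rz": 0,"gripper": -0.3}
    - {"tx": 0,"ty": 0,"tz": 0,"rx": 0,"ry": 0,"rz": 0,"gripper": 1}
    - {"tx": 0,"ty": 0,"tz": 0,"rx": 0,"ry": 0,"rz": 0,"gripper": 1}
    - {"tx": 0,"ty": 0,"tz": 0,"rx": 0,"ry": 0,"rz": 0,"gripper": 1}
    - {"tx": 0,"ty": 0,"tz": 0,"rx": 0,"ry": 0,"rz": 0,"gripper": 1}
    - {"tx": 0,"ty": 0,"tz": 0,"rx": 0,"ry": 0,"rz": 0,"gripper": 1}
    - {"tx": 0,"ty": 0,"tz": 0,"rx": 0,"ry": 0,"rz": 0,"gripper": 1}
    - {"tx": 0,"ty": 0,"tz": 0,"rx": 0,"ry": 0,"rz": 0,"gripper": 1}
    - {"tx": 0,"ty": 0,"tz": 0,"rx": 0,"ry": 0,"rz": 0,"gripper": 1}
  grip_force: 45

```text
time_s: 9.0
ee_pos: [497.0, -53.2, 5.1]
ee_rot: [180.0, 0.0, -169.2]
force: [-1.2, 0.6, 2.3]
gripper_width: 32.0
gripper_force: 45.0
```

```bash
python3 - <<'E'
from b import *
t=np.radians(-16.5);ax=np.array([np.cos(t),np.sin(t)]);ay=np.array([-ax[1],ax[0]])
for c in((622.2,-3.6),(635.1,139.6)): 
  for r in (150,118,): print(r,(np.array(c)-r*ax+1.5*ay).round(1))
E
```

```text
150 [478.8  40.4]
118 [509.5  31.4]
150 [491.7 183.6]
118 [522.4 174.6]
```

send_rows:
  motion:
    - {"tx": 0,"ty": 0,"tz": -0.06,"rx": 0,"ry": 0,"rz": 0,"gripper": 1}
    - {"tx": 0,"ty": 0,"tz": -0.1,"rx": 0,"ry": 0,"rz": 0,"gripper": 1}
    - {"tx": 0.013,"ty": 0.101,"tz": -0.04,"rx": 0,"ry": 0,"rz": 0,"gripper": 1}
    - {"tx": 0.013,"ty": 0.101,"tz": 0,"rx": 0,"ry": 0,"rz": 0,"gripper": 1}
    - {"tx": 0,"ty": 0,"tz": 0,"rx": 0,"ry": 0,"rz": 0.345,"gripper": 1}
    - {"tx": 0,"ty": 0,"tz": 0,"rx": 0,"ry": 0,"rz": 0.345,"gripper": 1}
    - {"tx": 0,"ty": 0,"tz": 0,"rx": 0,"ry": 0,"rz": 0.345,"gripper": 1}
    - {"tx": 0,"ty": 0,"tz": 0,"rx": 0,"ry": 0,"rz": 0.345,"gripper": 1}
    - {"tx": 0,"ty": 0,"tz": 0,"rx": 0,"ry": 0,"rz": 0.345,"gripper": 1}
    - {"tx": 0,"ty": 0,"tz": 0,"rx": 0,"ry": 0,"rz": 0.345,"gripper": 1}
    - {"tx": 0,"ty": 0,"tz": 0,"rx": 0,"ry": 0,"rz": 0.345,"gripper": 1}
    - {"tx": 0,"ty": 0,"tz": 0,"rx": 0,"ry": 0,"rz": 0.345,"gripper": 1}

```text
time_s: 10.5
ee_pos: [465.0, 43.4, 104.6]
ee_rot: [-180.0, 0.0, 107.7]
force: [-0.3, 0.1, -1.3]
gripper_width: 31.7
gripper_force: 45.0
```

send_rows:
  motion:
    - {"tx": 0,"ty": 0,"tz": 0,"rx": 0,"ry": 0,"rz": 0.345,"gripper": 1}
    - {"tx": 0,"ty": 0,"tz": 0,"rx": 0,"ry": 0,"rz": 0.345,"gripper": 1}
    - {"tx": 0,"ty": 0,"tz": 0,"rx": 0,"ry": 0,"rz": 0.345,"gripper": 1}
    - {"tx": 0,"ty": 0,"tz": 0,"rx": 0,"ry": 0,"rz": 0.345,"gripper": 1}
    - {"tx": 0,"ty": 0,"tz": 0,"rx": 0,"ry": 0,"rz": 0.345,"gripper": 1}
    - {"tx": 0,"ty": 0,"tz": 0,"rx": 0,"ry": 0,"rz": 0.345,"gripper": 1}
    - {"tx": 0,"ty": 0,"tz": 0,"rx": 0,"ry": 0,"rz": 0.345,"gripper": 1}
    - {"tx": 0,"ty": 0,"tz": 0,"rx": 0,"ry": 0,"rz": 0.345,"gripper": 1}
    - {"tx": 0,"ty": 0,"tz": 0,"rx": 0,"ry": 0,"rz": 0.345,"gripper": 1}
    - {"tx": 0,"ty": 0,"tz": 0,"rx": 0,"ry": 0,"rz": 0.345,"gripper": 1}
    - {"tx": 0,"ty": 0,"tz": 0,"rx": 0,"ry": 0,"rz": 0.345,"gripper": 1}
    - {"tx": 0,"ty": 0,"tz": 0,"rx": 0,"ry": 0,"rz": 0.345,"gripper": 1}

```text
time_s: 12.0
ee_pos: [465.0, 43.4, 104.6]
ee_rot: [180.0, 0.0, -16.5]
force: [-0.5, -0.5, -1.1]
gripper_width: 31.7
gripper_force: 45.0
```

```bash
python3 - <<'E'
from b import *
w=grab('wrist'); s=env.state();print(s['ee_pos'],s['ee_rot'],s['qpos']); save(w,'pics/w5.png'); pickle.dump(w,open('w5.pkl','wb'))
plan(478.8,40.4,31.5,-16.5)
E
```

```text
[464.98593298  43.40238347 104.61124719] [ 1.79971413e+02  2.80373437e-02 -1.67383923e+01] [ 3.93367952e+00  1.47177983e+01  1.12521776e+02 -2.11541534e-02
  5.27967520e+01  1.10684861e+02]
0.014 -0.001 0.073 rz -0.004
x 2
```

View pics/w5.png

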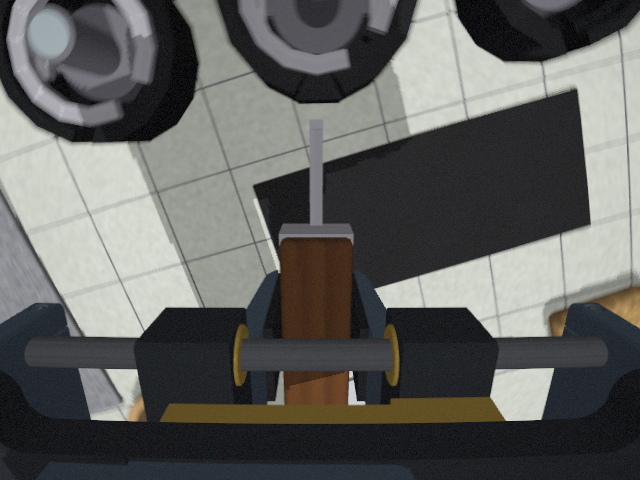

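The blade at (316,121) points straight at the middle barrel's slot near (318,90). I'll lower it to slot height, then check the tip and slot positions.

send_rows:
  motion:
    - {"tx": 0.014,"ty": -0.001,"tz": 0.073,"rx": 0,"ry": 0,"rz": 0,"gripper": 1}
    - {"tx": 0.014,"ty": -0.001,"tz": 0.073,"rx": 0,"ry": 0,"rz": 0,"gripper": 1}
    - {"tx": 0,"ty": 0,"tz": 0,"rx": 0,"ry": 0,"rz": 0,"gripper": 1}
    - {"tx": 0,"ty": 0,"tz": 0,"rx": 0,"ry": 0,"rz": 0,"gripper": 1}

```text
time_s: 12.55
ee_pos: [479.4, 40.6, 32.7]
ee_rot: [-180.0, -0.1, -16.1]
force: [-0.0, -0.6, -1.4]
gripper_width: 31.9
gripper_force: 45.0
```

```bash
python3 - <<'E'
from b import *
w=pickle.load(open('w5.pkl','rb'))
p=px2z(w,316,121,104.6-2.1+8)[:2]-np.array([465,43.4]); t=np.radians(-16.5)
print("tip in tool", p@[np.cos(t),np.sin(t)], p@[np.sin(t),-np.cos(t)])
w=grab('wrist'); s=env.state();print(s['ee_pos'],s['ee_rot']); save(w,'pics/w6.png'); pickle.dump(w,open('w6.pkl','wb'))
E
```

```text
tip in tool 89.57094501692173 1.0343124285041654
[479.7653556   40.70149709  33.13255546] [-1.79963973e+02 -1.17919336e-01 -1.61405458e+01]
```

View pics/w6.png

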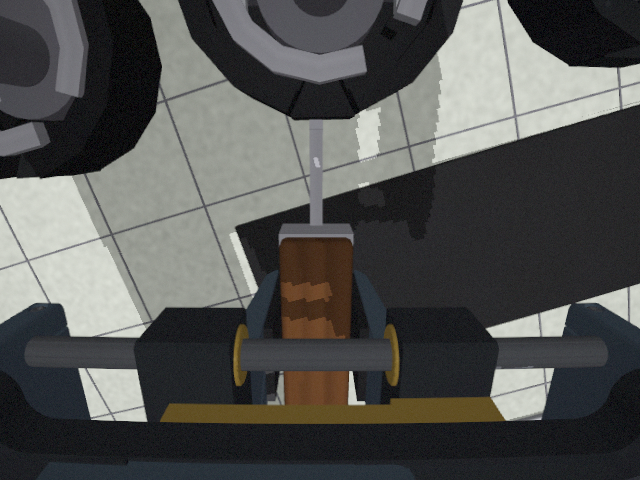

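The slot's outer edges are at (293,118) and (357,110), with the blade at x=316 just left of centre, which is the bias I wanted. Now insert.

send_rows:
  motion:
    - {"tx": 0.015,"ty": 0,"tz": 0.003,"rx": 0,"ry": 0,"rz": 0.01,"gripper": 1}
    - {"tx": 0.015,"ty": 0,"tz": 0,"rx": 0,"ry": 0,"rz": 0,"gripper": 1}
    - {"tx": 0.015,"ty": 0,"tz": 0,"rx": 0,"ry": 0,"rz": 0,"gripper": 1}
    - {"tx": 0.015,"ty": 0,"tz": 0,"rx": 0,"ry": 0,"rz": 0,"gripper": 1}
    - {"tx": 0.008,"ty": 0,"tz": 0,"rx": 0,"ry": 0,"rz": 0,"gripper": 1}
    - {"tx": 0,"ty": 0,"tz": 0,"rx": 0,"ry": 0,"rz": 0,"gripper": 1}
    - {"tx": 0,"ty": 0,"tz": 0,"rx": 0,"ry": 0,"rz": 0,"gripper": 1}

```text
time_s: 13.48
ee_pos: [511.3, 31.0, 30.3]
ee_rot: [180.0, 0.0, -16.5]
force: [-0.0, -0.3, -1.1]
gripper_width: 32.1
gripper_force: 45.0
```

```bash
python3 - <<'E'
from b import *
w=grab('wrist'); s=env.state();print(s['ee_pos'],s['ee_rot']); save(w,'pics/w7.png')
E
```

```text
[511.22442847  31.04671671  30.33972176] [ 1.79987703e+02  2.78857613e-02 -1.64851680e+01]
```

View pics/w7.png

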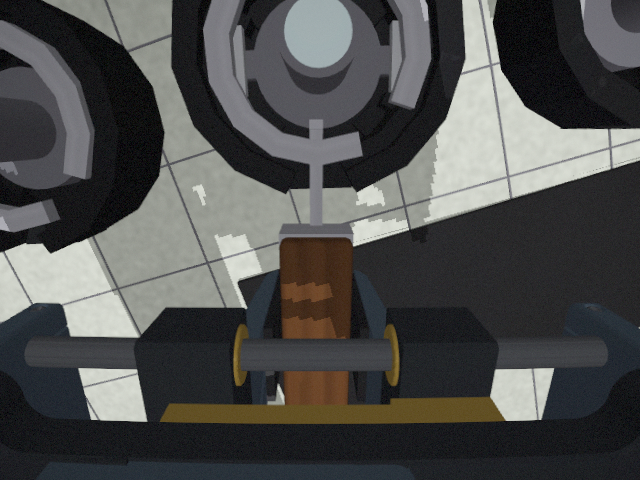

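The tip at (316,122) is past the ring's inner edge and under the ring. Now lift it and draw it back.

send_rows:
  motion:
    - {"tx": 0,"ty": 0,"tz": -0.012,"rx": 0,"ry": 0,"rz": 0,"gripper": 1}
    - {"tx": 0,"ty": 0,"tz": -0.012,"rx": 0,"ry": 0,"rz": 0,"gripper": 1}
    - {"tx": 0,"ty": 0,"tz": -0.012,"rx": 0,"ry": 0,"rz": 0,"gripper": 1}
    - {"tx": 0,"ty": 0,"tz": -0.012,"rx": 0,"ry": 0,"rz": 0,"gripper": 1}
    - {"tx": 0,"ty": 0,"tz": 0,"rx": 0,"ry": 0,"rz": 0,"gripper": 1}
    - {"tx": 0,"ty": 0,"tz": 0,"rx": 0,"ry": 0,"rz": 0,"gripper": 1}

```text
time_s: 14.28
ee_pos: [511.5, 31.0, 54.4]
ee_rot: [180.0, 0.0, -16.5]
force: [-0.5, -1.3, -1.8]
gripper_width: 31.5
gripper_force: 45.0
```

send_rows:
  motion:
    - {"tx": -0.008,"ty": 0,"tz": 0,"rx": 0,"ry": 0,"rz": 0,"gripper": 1}
    - {"tx": -0.008,"ty": 0,"tz": 0,"rx": 0,"ry": 0,"rz": 0,"gripper": 1}
    - {"tx": -0.008,"ty": 0,"tz": 0,"rx": 0,"ry": 0,"rz": 0,"gripper": 1}
    - {"tx": -0.008,"ty": 0,"tz": 0,"rx": 0,"ry": 0,"rz": 0,"gripper": 1}
    - {"tx": -0.008,"ty": 0,"tz": 0,"rx": 0,"ry": 0,"rz": 0,"gripper": 1}
    - {"tx": 0,"ty": 0,"tz": 0,"rx": 0,"ry": 0,"rz": 0,"gripper": 1}
    - {"tx": 0,"ty": 0,"tz": 0,"rx": 0,"ry": 0,"rz": 0,"gripper": 1}

```text
time_s: 15.15
ee_pos: [492.1, 36.7, 54.4]
ee_rot: [180.0, 0.0, -16.5]
force: [1.0, -0.1, -1.7]
gripper_width: 31.8
gripper_force: 45.0
```

```bash
cat > ring.py <<'E'
from b import *
def ringfit(w,c0,z,rmax=60,save=None):
    "centre of a C ring near c0 (world) at top height z: bright grey pixels, points inside annulus, robust circle on outer edge"
    im=w["frame"].astype(int); s=im.max(2)-im.min(2)
    P=[]
    for t in np.arange(0,360,2):
        e=np.array([np.cos(np.radians(t)),np.sin(np.radians(t))])
        rs=np.arange(24,rmax,.5); V=[]
        for r in rs:
            u,v=proj(w,[*(np.array(c0)+r*e),z]); ok=0<=u<639.4 and 0<=v<479.4
            V.append(im[int(round(v)),int(round(u))].max() if ok else -1)
        V=np.array(V); k=np.where((V>85)&(rs>30)&(rs<52))[0]
        if len(k): 
            o=k[-1]
            if o+2<len(V) and 0<=V[o+2]<80: P.append(np.array(c0)+rs[o]*e)
    P=np.array(P); s=least_squares(lambda p:np.hypot(*(P-p).T)-45,c0,loss='cauchy',f_scale=1.)
    print("ring n",len(P),s.x.round(1),"inl",(np.abs(s.fun)<2).sum()); return s.x
E
python3 - <<'E'
from ring import *
w=grab('wrist'); s=env.state();print(s['ee_pos'],s['ee_rot'],s['force']); save(w,'pics/w8.png')
ringfit(w,(606,1),55)
E
```

```text
[492.26924656  36.69826553  54.4046337 ] [ 1.79993625e+02  2.11984705e-02 -1.64931217e+01] [ 0.14027962 -0.85261268 -1.40905644]
ring n 35 [601.3   4.2] inl 35
```

send_rows:
  motion:
    - {"tx": 0,"ty": 0,"tz": 0.012,"rx": 0,"ry": 0,"rz": 0,"gripper": 1}
    - {"tx": 0,"ty": 0,"tz": 0.012,"rx": 0,"ry": 0,"rz": 0,"gripper": 1}
    - {"tx": 0,"ty": 0,"tz": 0.012,"rx": 0,"ry": 0,"rz": 0,"gripper": 1}
    - {"tx": 0,"ty": 0,"tz": 0.01,"rx": 0,"ry": 0,"rz": 0,"gripper": 1}
    - {"tx": 0,"ty": 0,"tz": 0,"rx": 0,"ry": 0,"rz": 0,"gripper": 1}
    - {"tx": -0.03,"ty": 0,"tz": 0,"rx": 0,"ry": 0,"rz": 0,"gripper": 1}
    - {"tx": -0.05,"ty": 0,"tz": 0,"rx": 0,"ry": 0,"rz": 0,"gripper": 1}
    - {"tx": 0,"ty": 0,"tz": 0,"rx": 0,"ry": 0,"rz": 0,"gripper": 1}
    - {"tx": 0,"ty": 0,"tz": 0,"rx": 0,"ry": 0,"rz": 0,"gripper": 1}

```text
time_s: 16.32
ee_pos: [454.9, 48.1, 31.9]
ee_rot: [-180.0, -0.1, -16.5]
force: [-0.8, -0.5, -0.6]
gripper_width: 31.8
gripper_force: 45.0
```

```bash
python3 - <<'E'
from ring import *
w=grab('wrist'); s=env.state();print(s['ee_pos'],s['ee_rot'],s['force']); save(w,'pics/w9.png')
ringfit(w,(606,1),55)
E
```

```text
[455.16051593  48.05770507  31.8554519 ] [-1.79966305e+02 -1.10538808e-01 -1.64868913e+01] [ 0.77919888  0.20639832 -1.2499609 ]Traceback (most recent call last):
  File "<stdin>", line 3, in <module>
  File "ring.py", line 16, in ringfit
    P=np.array(P); s=least_squares(lambda p:np.hypot(*(P-p).T)-45,c0,loss='cauchy',f_scale=1.)
                     ~~~~~~~~~~~~~^^^^^^^^^^^^^^^^^^^^^^^^^^^^^^^^^^^^^^^^^^^^^^^^^^^^^^^^^^^^
    return func(*args, **kwargs)
    vector_fun = VectorFunction(
        fun_wrapped,
    ...<6 lines>...
        workers=workers
    )
    self._update_fun()
    ~~~~~~~~~~~~~~~~^^
    self.f = self.fun_wrapped(xp_copy(self.x))
             ~~~~~~~~~~~~~~~~^^^^^^^^^^^^^^^^^
    return np.atleast_1d(self.fun(x))
                         ~~~~~~~~^^^
    return self.f(x, *self.args, **self.kwargs)
           ~~~~~~^^^^^^^^^^^^^^^^^^^^^^^^^^^^^^
  File "ring.py", line 16, in <lambda>
    P=np.array(P); s=least_squares(lambda p:np.hypot(*(P-p).T)-45,c0,loss='cauchy',f_scale=1.)
                                                       ~^~
ValueError: operands could not be broadcast together with shapes (0,) (2,)
```

View pics/w9.png

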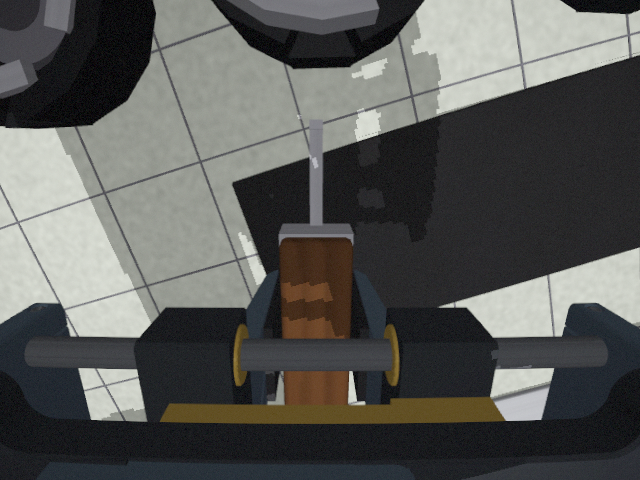

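The ring now rests drawn over the rim, lower edge at (320,30), and the pick is clear. Next is the left barrel: I'll move sideways and check its slot numerically.

send_rows:
  motion:
    - {"tx": -0.002,"ty": -0.094,"tz": 0,"rx": 0,"ry": 0,"rz": 0,"gripper": 1}
    - {"tx": -0.003,"ty": -0.094,"tz": 0,"rx": 0,"ry": 0,"rz": 0,"gripper": 1}
    - {"tx": -0.002,"ty": -0.093,"tz": 0,"rx": 0,"ry": 0,"rz": 0,"gripper": 1}
    - {"tx": 0,"ty": 0,"tz": 0,"rx": 0,"ry": 0,"rz": 0,"gripper": 1}
    - {"tx": 0,"ty": 0,"tz": 0,"rx": 0,"ry": 0,"rz": 0,"gripper": 1}

```text
time_s: 17.0
ee_pos: [490.4, 183.3, 31.1]
ee_rot: [179.9, 0.0, -16.5]
force: [-0.3, 0.0, -0.4]
gripper_width: 31.6
gripper_force: 45.0
```

```bash
python3 - <<'E'
from ring import *
w=grab('wrist'); s=env.state();print(s['ee_pos'],s['ee_rot']); save(w,'pics/w10.png'); pickle.dump(w,open('w10.pkl','wb'))
w6=pickle.load(open('w6.pkl','rb'))
t=np.radians(-16.5);ax=np.array([np.cos(t),np.sin(t)]);ay=np.array([-ax[1],ax[0]])
for ww,c in((w6,(622.2,-3.6)),(w,(635.1,139.6))):
  for r in(53,50):
    P=[]
    for y in np.arange(-22,23,1.):
        u,v=proj(ww,[*(np.array(c)-r*ax+y*ay),48]); P.append(int(cv2.getRectSubPix(ww["frame"].max(2),(1,1),(float(u),float(v)))[0,0]))
    print(r,P)
  print(proj(ww,[*(np.array(c)-57*ax),48]))
E
```

```text
[490.22342953 182.82880495  31.14493937] [ 1.79943262e+02  4.26197937e-02 -1.65223991e+01]
53 [24, 38, 31, 27, 32, 33, 34, 25, 18, 11, 22, 34, 34, 31, 34, 32, 34, 32, 33, 36, 33, 32, 33, 33, 32, 32, 32, 32, 35, 35, 24, 31, 23, 21, 29, 26, 32, 29, 32, 33, 33, 31, 31, 29, 26]
50 [30, 34, 30, 34, 28, 34, 32, 32, 29, 23, 21, 14, 32, 32, 30, 33, 30, 33, 35, 33, 30, 35, 32, 36, 35, 34, 33, 34, 28, 32, 31, 14, 17, 34, 32, 34, 33, 31, 35, 28, 33, 30, 34, 37, 27]
[319.4674155  112.67977692]
53 [24, 31, 30, 30, 25, 33, 24, 19, 20, 23, 34, 31, 34, 33, 34, 34, 33, 33, 33, 33, 34, 32, 31, 33, 32, 32, 35, 30, 27, 33, 33, 24, 17, 17, 34, 33, 37, 33, 34, 34, 27, 29, 27, 20, 15]
50 [29, 33, 32, 33, 33, 33, 36, 33, 16, 12, 15, 35, 33, 30, 34, 35, 29, 33, 34, 34, 34, 37, 33, 33, 35, 30, 33, 33, 31, 29, 16, 15, 22, 33, 31, 32, 30, 31, 30, 33, 33, 30, 28, 32, 31]
[315.6640444  108.11748025]
```

The slot centre is within 1 mm of where the blade needs it. Insert, lift and draw the second ring.

send_rows:
  motion:
    - {"tx": 0.015,"ty": 0,"tz": 0.001,"rx": 0,"ry": 0,"rz": 0,"gripper": 1}
    - {"tx": 0.015,"ty": 0,"tz": 0,"rx": 0,"ry": 0,"rz": 0,"gripper": 1}
    - {"tx": 0.015,"ty": 0,"tz": 0,"rx": 0,"ry": 0,"rz": 0,"gripper": 1}
    - {"tx": 0.015,"ty": 0,"tz": 0,"rx": 0,"ry": 0,"rz": 0,"gripper": 1}
    - {"tx": 0.01,"ty": 0,"tz": 0,"rx": 0,"ry": 0,"rz": 0,"gripper": 1}
    - {"tx": 0,"ty": 0,"tz": 0,"rx": 0,"ry": 0,"rz": 0,"gripper": 1}
    - {"tx": 0,"ty": 0,"tz": 0,"rx": 0,"ry": 0,"rz": 0,"gripper": 1}

```text
time_s: 17.92
ee_pos: [523.9, 173.8, 30.8]
ee_rot: [180.0, 0.0, -16.5]
force: [-0.4, -0.2, -1.1]
gripper_width: 31.6
gripper_force: 45.0
```

send_rows:
  motion:
    - {"tx": 0,"ty": 0,"tz": -0.012,"rx": 0,"ry": 0,"rz": 0,"gripper": 1}
    - {"tx": 0,"ty": 0,"tz": -0.012,"rx": 0,"ry": 0,"rz": 0,"gripper": 1}
    - {"tx": 0,"ty": 0,"tz": -0.012,"rx": 0,"ry": 0,"rz": 0,"gripper": 1}
    - {"tx": 0,"ty": 0,"tz": -0.012,"rx": 0,"ry": 0,"rz": 0,"gripper": 1}
    - {"tx": 0,"ty": 0,"tz": 0,"rx": 0,"ry": 0,"rz": 0,"gripper": 1}
    - {"tx": 0,"ty": 0,"tz": 0,"rx": 0,"ry": 0,"rz": 0,"gripper": 1}

```text
time_s: 18.68
ee_pos: [524.1, 173.8, 54.9]
ee_rot: [180.0, 0.0, -16.5]
force: [-0.1, 0.3, -1.4]
gripper_width: 31.5
gripper_force: 45.0
```

send_rows:
  motion:
    - {"tx": -0.008,"ty": 0,"tz": 0,"rx": 0,"ry": 0,"rz": 0,"gripper": 1}
    - {"tx": -0.008,"ty": 0,"tz": 0,"rx": 0,"ry": 0,"rz": 0,"gripper": 1}
    - {"tx": -0.008,"ty": 0,"tz": 0,"rx": 0,"ry": 0,"rz": 0,"gripper": 1}
    - {"tx": -0.008,"ty": 0,"tz": 0,"rx": 0,"ry": 0,"rz": 0,"gripper": 1}
    - {"tx": -0.008,"ty": 0,"tz": 0,"rx": 0,"ry": 0,"rz": 0,"gripper": 1}
    - {"tx": 0,"ty": 0,"tz": 0,"rx": 0,"ry": 0,"rz": 0,"gripper": 1}
    - {"tx": 0,"ty": 0,"tz": 0,"rx": 0,"ry": 0,"rz": 0,"gripper": 1}

```text
time_s: 19.55
ee_pos: [504.7, 179.5, 54.9]
ee_rot: [180.0, 0.0, -16.5]
force: [-0.5, 0.2, -1.7]
gripper_width: 31.5
gripper_force: 45.0
```

```bash
python3 - <<'E'
from ring import *
w=grab('wrist'); s=env.state();print(s['ee_pos'],s['ee_rot'],s['force']); save(w,'pics/w11.png'); pickle.dump(w,open('w11.pkl','wb'))
ringfit(w,(619,144),55)
E
```

```text
[504.78585632 179.50121547  54.88546395] [ 1.79988489e+02  2.17226314e-02 -1.64952009e+01] [ 0.18370311 -0.24683192 -1.61765169]
ring n 36 [613.7 147.5] inl 36
```

The second ring moved exactly like the first. Lower, withdraw and rise.

send_rows:
  motion:
    - {"tx": 0,"ty": 0,"tz": 0.012,"rx": 0,"ry": 0,"rz": 0,"gripper": 1}
    - {"tx": 0,"ty": 0,"tz": 0.012,"rx": 0,"ry": 0,"rz": 0,"gripper": 1}
    - {"tx": 0,"ty": 0,"tz": 0.012,"rx": 0,"ry": 0,"rz": 0,"gripper": 1}
    - {"tx": 0,"ty": 0,"tz": 0.01,"rx": 0,"ry": 0,"rz": 0,"gripper": 1}
    - {"tx": 0,"ty": 0,"tz": 0,"rx": 0,"ry": 0,"rz": 0,"gripper": 1}
    - {"tx": -0.04,"ty": 0,"tz": 0,"rx": 0,"ry": 0,"rz": 0,"gripper": 1}
    - {"tx": -0.08,"ty": 0,"tz": 0,"rx": 0,"ry": 0,"rz": 0,"gripper": 1}
    - {"tx": 0,"ty": 0,"tz": -0.1,"rx": 0,"ry": 0,"rz": 0,"gripper": 1}
    - {"tx": 0,"ty": 0,"tz": 0,"rx": 0,"ry": 0,"rz": 0,"gripper": 1}

```text
time_s: 20.72
ee_pos: [448.5, 197.9, 85.1]
ee_rot: [-179.7, -0.3, -16.4]
force: [0.5, 1.0, -2.2]
gripper_width: 32.2
gripper_force: 45.0
```

```bash
python3 - <<'E'
from ring import *
s=env.state();print(s['ee_pos'],s['ee_rot'],s['force']); w=grab('wrist'); pickle.dump(w,open('w12.pkl','wb'));save(w,'pics/w12.png')
plan(471,-64,86,-16.5,5)
E
```

```text
[448.45211784 197.93253684  85.14721293] [-179.71855002   -0.33873783  -16.43235851] [ 0.45990265  1.01422381 -2.23152483]
0.039 0.098 -0.001 rz 0.000
x 5
```

send_rows:
  motion:
    - {"tx": 0.039,"ty": 0.098,"tz": -0.001,"rx": 0,"ry": 0,"rz": 0,"gripper": 1}
    - {"tx": 0.039,"ty": 0.098,"tz": -0.001,"rx": 0,"ry": 0,"rz": 0,"gripper": 1}
    - {"tx": 0.039,"ty": 0.098,"tz": -0.001,"rx": 0,"ry": 0,"rz": 0,"gripper": 1}
    - {"tx": 0.039,"ty": 0.098,"tz": -0.001,"rx": 0,"ry": 0,"rz": 0,"gripper": 1}
    - {"tx": 0.039,"ty": 0.098,"tz": -0.001,"rx": 0,"ry": 0,"rz": 0,"gripper": 1}
    - {"tx": 0,"ty": 0,"tz": 0,"rx": 0,"ry": 0,"rz": 0,"gripper": 1}

```text
time_s: 21.52
ee_pos: [470.7, -68.6, 83.5]
ee_rot: [180.0, 0.1, -16.8]
force: [-0.1, 0.5, -1.4]
gripper_width: 32.0
gripper_force: 45.0
```

send_rows:
  motion:
    - {"tx": 0,"ty": 0,"tz": 0,"rx": 0,"ry": 0,"rz": -0.323,"gripper": 1}
    - {"tx": 0,"ty": 0,"tz": 0,"rx": 0,"ry": 0,"rz": -0.323,"gripper": 1}
    - {"tx": 0,"ty": 0,"tz": 0,"rx": 0,"ry": 0,"rz": -0.323,"gripper": 1}
    - {"tx": 0,"ty": 0,"tz": 0,"rx": 0,"ry": 0,"rz": -0.323,"gripper": 1}
    - {"tx": 0,"ty": 0,"tz": 0,"rx": 0,"ry": 0,"rz": -0.323,"gripper": 1}
    - {"tx": 0,"ty": 0,"tz": 0,"rx": 0,"ry": 0,"rz": -0.323,"gripper": 1}
    - {"tx": 0,"ty": 0,"tz": 0,"rx": 0,"ry": 0,"rz": -0.323,"gripper": 1}
    - {"tx": 0,"ty": 0,"tz": 0,"rx": 0,"ry": 0,"rz": -0.323,"gripper": 1}
    - {"tx": 0,"ty": 0,"tz": 0,"rx": 0,"ry": 0,"rz": -0.323,"gripper": 1}
    - {"tx": 0,"ty": 0,"tz": 0,"rx": 0,"ry": 0,"rz": -0.323,"gripper": 1}
    - {"tx": 0,"ty": 0,"tz": 0,"rx": 0,"ry": 0,"rz": -0.323,"gripper": 1}
    - {"tx": 0,"ty": 0,"tz": 0,"rx": 0,"ry": 0,"rz": 0,"gripper": 1}

```text
time_s: 23.02
ee_pos: [470.4, -64.8, 83.7]
ee_rot: [-179.9, -0.0, 90.0]
force: [-0.6, -0.2, -1.6]
gripper_width: 31.8
gripper_force: 45.0
```

```bash
python3 - <<'E'
from ring import *
s=env.state();print(s['ee_pos'],s['ee_rot'],s['force'])
plan(471,-64,5.6,90,3)
E
```

```text
[470.37051417 -64.76710084  83.65313721] [-1.79879135e+02 -3.84470616e-02  9.00465466e+01] [-0.56500288 -0.17398362 -1.63018694]
0.001 0.000 0.052 rz 0.001
x 3
```

send_rows:
  motion:
    - {"tx": 0,"ty": 0,"tz": 0.07,"rx": 0,"ry": 0,"rz": 0,"gripper": 1}
    - {"tx": 0,"ty": 0,"tz": 0.06,"rx": 0,"ry": 0,"rz": 0,"gripper": 1}
    - {"tx": 0,"ty": 0,"tz": 0.02,"rx": 0,"ry": 0,"rz": 0,"gripper": 1}
    - {"tx": 0,"ty": 0,"tz": 0.006,"rx": 0,"ry": 0,"rz": 0,"gripper": 1}
    - {"tx": 0,"ty": 0,"tz": 0,"rx": 0,"ry": 0,"rz": 0,"gripper": 1}

```text
time_s: 23.65
ee_pos: [472.0, -66.0, 7.0]
ee_rot: [179.9, 0.0, 90.1]
force: [0.2, 0.3, -1.5]
gripper_width: 31.8
gripper_force: 45.0
```

send_rows:
  motion:
    - {"tx": 0,"ty": 0,"tz": 0,"rx": 0,"ry": 0,"rz": 0,"gripper": 0}
    - {"tx": 0,"ty": 0,"tz": 0,"rx": 0,"ry": 0,"rz": 0,"gripper": -0.2}
    - {"tx": 0,"ty": 0,"tz": 0,"rx": 0,"ry": 0,"rz": 0,"gripper": -0.2}
    - {"tx": 0,"ty": 0,"tz": 0,"rx": 0,"ry": 0,"rz": 0,"gripper": -0.2}
    - {"tx": 0,"ty": 0,"tz": -0.05,"rx": 0,"ry": 0,"rz": 0,"gripper": -0.2}
    - {"tx": 0,"ty": 0,"tz": -0.12,"rx": 0,"ry": 0,"rz": 0,"gripper": -0.2}
    - {"tx": 0,"ty": 0,"tz": -0.12,"rx": 0,"ry": 0,"rz": 0,"gripper": -0.2}
    - {"tx": 0,"ty": 0,"tz": -0.06,"rx": 0,"ry": 0,"rz": 0,"gripper": -0.2}
    - {"tx": 0,"ty": 0,"tz": 0,"rx": 0,"ry": 0,"rz": 0,"gripper": -0.2}

```text
time_s: 24.78
ee_pos: [472.8, -66.3, 183.9]
ee_rot: [179.7, 0.1, 90.1]
force: [0.1, -0.7, 0.0]
gripper_width: 54.9
gripper_force: 0.0
```

```bash
python3 - <<'E'
from ring import *
s=env.state();print(s['ee_pos'],s['ee_rot'],s['force'],s['gripper_width'])
for (x,y) in((500,60),): plan(x,y,230,0)
E
```

```text
[472.84859253 -66.31961843 183.87221624] [1.79661520e+02 6.28648152e-02 9.00996173e+01] [ 0.05218391 -0.73884243  0.00354362] 54.88088928519011
0.023 0.005 -0.008 rz 0.273
0.023 0.002 -0.008 rz 0.273
0.023 -0.002 -0.008 rz 0.273
0.023 -0.005 -0.008 rz 0.273
0.022 -0.008 -0.008 rz 0.273
0.021 -0.011 -0.008 rz 0.273
0.019 -0.014 -0.008 rz 0.273
0.017 -0.017 -0.008 rz 0.273
0.014 -0.019 -0.008 rz 0.273
0.011 -0.021 -0.008 rz 0.273
0.008 -0.022 -0.008 rz 0.273
```

```bash
python3 - <<'E'
from ring import *
w=pickle.load(open('w12.pkl','rb'))
for c in((619,144),(606,1)):
    try: ringfit(w,c,55)
    except Exception as e: print("none")
plan(570,-20,200,68,3)
E
```

```text
ring n 11 [626.9 143.2] inl 9
none
0.031 0.065 -0.011 rz 0.246
0.039 0.060 -0.011 rz 0.246
0.046 0.055 -0.011 rz 0.246
```

send_rows:
  motion:
    - {"tx": 0.031,"ty": 0.065,"tz": -0.011,"rx": 0,"ry": 0,"rz": 0.246,"gripper": -0.2}
    - {"tx": 0.039,"ty": 0.06,"tz": -0.011,"rx": 0,"ry": 0,"rz": 0.246,"gripper": -0.2}
    - {"tx": 0.046,"ty": 0.055,"tz": -0.011,"rx": 0,"ry": 0,"rz": 0.246,"gripper": -0.2}
    - {"tx": 0,"ty": 0,"tz": 0,"rx": 0,"ry": 0,"rz": 0,"gripper": -0.2}
    - {"tx": 0,"ty": 0,"tz": 0,"rx": 0,"ry": 0,"rz": 0,"gripper": -0.2}

```text
time_s: 25.4
ee_pos: [567.1, -19.8, 196.1]
ee_rot: [-179.8, 0.1, 68.0]
force: [0.1, 0.2, -0.2]
gripper_width: 54.8
gripper_force: 0.0
```

```bash
python3 - <<'E'
from ring import *
w=grab('wrist');s=env.state();print(s['ee_pos'],s['ee_rot']); pickle.dump(w,open('w13.pkl','wb'));save(w,'pics/w13.png')
for c in((619,144),(606,1)):
    print(proj(w,[*c,55]))
    try: ringfit(w,c,55)
    except Exception as e: print("none")
E
```

```text
[566.99604715 -19.96129834 196.59473398] [-1.79827481e+02  7.84573108e-02  6.79881016e+01]
[298.67425198  18.57513175]
ring n 57 [618.3 145.8] inl 36
[347.84388732 193.84182227]
ring n 95 [601.7   5. ] inl 81
```

View pics/w13.png

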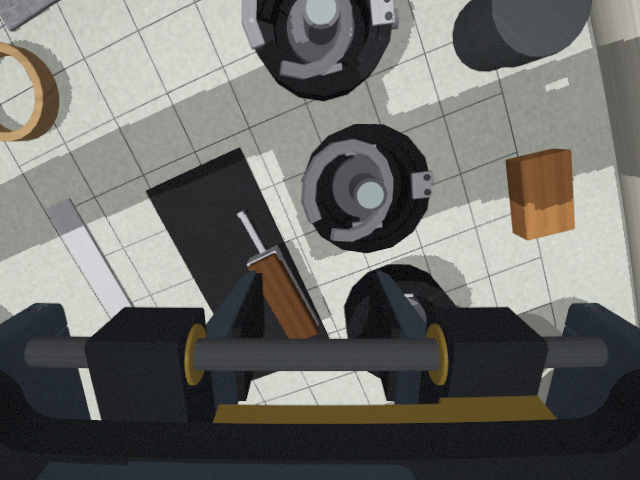

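In this view (my last), both rings sit drawn toward their slot sides: the middle one is centred near (345,190), and the left one's −x edge is at (250,30). The pick is on the mat, tip at (240,212). From here I'll work by numbers and start with the radial profiles.

```bash
python3 - <<'E'
from ring import *
w=pickle.load(open('w13.pkl','rb')); V=w["frame"].max(2)
for c in((622.2,-3.6),(635.1,139.6)):
  for a in(145,155,163.5):
    e=np.array([np.cos(np.radians(a)),np.sin(np.radians(a))])
    print(a,[int(V[tuple(np.round(proj(w,[*(np.array(c)+r*e),55])[::-1]).astype(int))]) for r in range(40,76)])
print("pick tip",px2z(w,240,212,9),"front",px2z(w,263,255,31))
E
```

```text
145 [23, 25, 33, 18, 40, 88, 126, 123, 129, 125, 124, 125, 125, 126, 126, 116, 108, 98, 117, 156, 157, 156, 148, 114, 123, 140, 155, 156, 153, 156, 157, 160, 156, 156, 156, 157]
155 [33, 14, 29, 28, 25, 67, 127, 128, 129, 129, 124, 125, 126, 128, 121, 102, 104, 117, 152, 163, 162, 160, 159, 160, 159, 164, 157, 160, 160, 163, 164, 182, 212, 215, 219, 217]
163.5 [19, 26, 28, 30, 36, 40, 84, 126, 129, 128, 124, 124, 126, 126, 126, 117, 105, 106, 123, 158, 161, 158, 152, 153, 154, 154, 156, 184, 221, 219, 213, 214, 217, 220, 224, 224]
145 [37, 31, 32, 35, 32, 18, 27, 30, 33, 36, 31, 130, 163, 54, 56, 58, 60, 54, 56, 60, 58, 55, 61, 61, 59, 57, 57, 56, 58, 60, 58, 56, 59, 56, 57, 58]
155 [32, 21, 31, 34, 36, 30, 15, 28, 17, 21, 89, 165, 167, 170, 168, 164, 161, 163, 166, 166, 165, 157, 203, 206, 208, 210, 213, 213, 212, 210, 208, 207, 205, 204, 206, 208]
163.5 [18, 19, 26, 30, 40, 49, 45, 49, 46, 46, 163, 167, 168, 175, 171, 168, 167, 168, 167, 168, 166, 146, 212, 213, 212, 215, 214, 215, 211, 213, 212, 212, 211, 209, 209, 213]
pick tip [498.7084124   16.75721583   9.        ] front [507.42969527 -28.63529544  31.        ]
```

The radial profiles put ring M about 12 mm out and ring L about 16 mm out. The pick has been knocked about 35 mm to +x, so I'll reset it at the end. Now grip ring M.

```bash
python3 - <<'E'
from ring import *
plan(574,14.6,49.5,68,4)
E
```

```text
0.017 -0.003 0.074 rz -0.000
x 4
```

send_rows:
  motion:
    - {"tx": 0.034,"ty": -0.006,"tz": 0.05,"rx": 0,"ry": 0,"rz": 0,"gripper": 0.33}
    - {"tx": 0.034,"ty": -0.006,"tz": 0.05,"rx": 0,"ry": 0,"rz": 0,"gripper": 0.33}
    - {"tx": 0,"ty": 0,"tz": 0.08,"rx": 0,"ry": 0,"rz": 0,"gripper": 0.33}
    - {"tx": 0,"ty": 0,"tz": 0,"rx": 0,"ry": 0,"rz": 0,"gripper": 0.33}
    - {"tx": 0,"ty": 0,"tz": 0.06,"rx": 0,"ry": 0,"rz": 0,"gripper": 0.33}
    - {"tx": 0,"ty": 0,"tz": 0.035,"rx": 0,"ry": 0,"rz": 0,"gripper": 0.33}
    - {"tx": 0,"ty": 0,"tz": 0.018,"rx": 0,"ry": 0,"rz": 0,"gripper": 0.33}
    - {"tx": 0,"ty": 0,"tz": 0,"rx": 0,"ry": 0,"rz": 0,"gripper": 0.33}

```text
time_s: 26.45
ee_pos: [575.9, 13.7, 52.1]
ee_rot: [180.0, -0.0, 67.9]
force: [-0.5, 0.7, 0.5]
gripper_width: 30.3
gripper_force: 0.0
```

send_rows:
  motion:
    - {"tx": 0,"ty": 0,"tz": 0,"rx": 0,"ry": 0,"rz": 0,"gripper": 1}
    - {"tx": 0,"ty": 0,"tz": 0,"rx": 0,"ry": 0,"rz": 0,"gripper": 1}
    - {"tx": 0,"ty": 0,"tz": 0,"rx": 0,"ry": 0,"rz": 0,"gripper": 1}
    - {"tx": 0,"ty": 0,"tz": 0,"rx": 0,"ry": 0,"rz": 0,"gripper": 1}
    - {"tx": 0,"ty": 0,"tz": 0,"rx": 0,"ry": 0,"rz": 0,"gripper": 1}
    - {"tx": 0,"ty": 0,"tz": 0,"rx": 0,"ry": 0,"rz": 0,"gripper": 1}
  grip_force: 30

```text
time_s: 27.2
ee_pos: [576.1, 14.2, 51.6]
ee_rot: [180.0, -0.0, 68.0]
force: [2.0, 1.1, 0.8]
gripper_width: 12.2
gripper_force: 27.8
```

send_rows:
  motion:
    - {"tx": 0,"ty": 0,"tz": -0.02,"rx": 0,"ry": 0,"rz": 0,"gripper": 1}
    - {"tx": 0,"ty": 0,"tz": -0.03,"rx": 0,"ry": 0,"rz": 0,"gripper": 1}
    - {"tx": 0,"ty": 0,"tz": -0.06,"rx": 0,"ry": 0,"rz": 0,"gripper": 1}
    - {"tx": 0,"ty": 0,"tz": -0.08,"rx": 0,"ry": 0,"rz": 0,"gripper": 1}
    - {"tx": 0,"ty": 0,"tz": 0,"rx": 0,"ry": 0,"rz": 0,"gripper": 1}
  grip_force: 40

```text
time_s: 27.82
ee_pos: [577.5, 13.9, 150.6]
ee_rot: [179.6, -0.1, 67.9]
force: [0.4, -0.5, -1.3]
gripper_width: 11.8
gripper_force: 37.9
```

```bash
cat > st.py <<'E'
from ring import *
import sys
s=env.state();print(s['ee_pos'].round(1),s['ee_rot'].round(1),s['force'].round(1),round(s['gripper_width'],1),s['qpos'].round(0))
if len(sys.argv)>4: plan(*[float(v) for v in sys.argv[1:5]],n=int(sys.argv[5]) if len(sys.argv)>5 else None)
E
python3 st.py 500 -326 145 68
python3 - <<'E'
from h import *
g=grab("top"); 
# tray cardboard mask
hsv=cv2.cvtColor(g["frame"],cv2.COLOR_RGB2HSV); m=((hsv[...,0]>8)&(hsv[...,0]<22)&(hsv[...,1]>80)&(hsv[...,2]>90)).astype('uint8'); m[:,:430]=0;m[:,520:]=0;m[:170]=0;m[315:]=0
c=max(cv2.findContours(m,0,2)[0],key=cv2.contourArea); r=cv2.minAreaRect(c); q=np.array([px2z(g,*p,30) for p in cv2.boxPoints(r)]); print(q.round(0),q.mean(0).round(0))
E
```

```text
[577.5  13.9 150.6] [ 1.796e+02 -1.000e-01  6.790e+01] [ 0.4 -0.5 -1.3] 11.8 [ 0. 21. 95. -0. 63. 22.]
-0.098 0.016 0.002 rz -0.000
x 7
[[ 348. -257.   30.]
 [ 619. -279.   30.]
 [ 612. -406.   30.]
 [ 341. -381.   30.]] [ 480. -331.   30.]
```

```bash
python3 st.py 502.6 -332.8 130 85.3 8
```

```text
[576.   13.9 148.4] [179.8  -0.   67.9] [-0.5  0.1 -1.3] 11.4 [ 0. 21. 95. -0. 63. 22.]
-0.087 0.016 0.005 rz -0.072
-0.088 0.012 0.005 rz -0.072
-0.088 0.009 0.005 rz -0.072
-0.088 0.006 0.005 rz -0.072
-0.089 0.002 0.005 rz -0.072
-0.089 -0.001 0.005 rz -0.072
-0.088 -0.005 0.005 rz -0.072
-0.088 -0.008 0.005 rz -0.072
```

send_rows:
  motion:
    - {"tx": -0.087,"ty": 0.016,"tz": 0.005,"rx": 0,"ry": 0,"rz": -0.072,"gripper": 1}
    - {"tx": -0.088,"ty": 0.012,"tz": 0.005,"rx": 0,"ry": 0,"rz": -0.072,"gripper": 1}
    - {"tx": -0.088,"ty": 0.009,"tz": 0.005,"rx": 0,"ry": 0,"rz": -0.072,"gripper": 1}
    - {"tx": -0.088,"ty": 0.006,"tz": 0.005,"rx": 0,"ry": 0,"rz": -0.072,"gripper": 1}
    - {"tx": -0.089,"ty": 0.002,"tz": 0.005,"rx": 0,"ry": 0,"rz": -0.072,"gripper": 1}
    - {"tx": -0.089,"ty": -0.001,"tz": 0.005,"rx": 0,"ry": 0,"rz": -0.072,"gripper": 1}
    - {"tx": -0.088,"ty": -0.005,"tz": 0.005,"rx": 0,"ry": 0,"rz": -0.072,"gripper": 1}
    - {"tx": -0.088,"ty": -0.008,"tz": 0.005,"rx": 0,"ry": 0,"rz": -0.072,"gripper": 1}
    - {"tx": 0,"ty": 0,"tz": 0,"rx": 0,"ry": 0,"rz": 0,"gripper": 1}
    - {"tx": 0,"ty": 0,"tz": 0,"rx": 0,"ry": 0,"rz": 0,"gripper": 1}

```text
time_s: 29.12
ee_pos: [501.4, -331.6, 125.3]
ee_rot: [-179.9, -0.1, 85.2]
force: [0.1, 0.0, -1.0]
gripper_width: 11.8
gripper_force: 37.9
```

send_rows:
  motion:
    - {"tx": 0,"ty": 0,"tz": 0.1,"rx": 0,"ry": 0,"rz": 0,"gripper": 1}
    - {"tx": 0,"ty": 0,"tz": 0.08,"rx": 0,"ry": 0,"rz": 0,"gripper": 1}
    - {"tx": 0,"ty": 0,"tz": 0.03,"rx": 0,"ry": 0,"rz": 0,"gripper": 1}
    - {"tx": 0,"ty": 0,"tz": 0.01,"rx": 0,"ry": 0,"rz": 0,"gripper": 1}
    - {"tx": 0,"ty": 0,"tz": 0.005,"rx": 0,"ry": 0,"rz": 0,"gripper": 1}
    - {"tx": 0,"ty": 0,"tz": 0,"rx": 0,"ry": 0,"rz": 0,"gripper": 1}

```text
time_s: 29.88
ee_pos: [503.2, -332.6, 15.5]
ee_rot: [179.9, 0.1, 85.3]
force: [-2.2, 1.9, 3.9]
gripper_width: 11.2
gripper_force: 40.6
```

send_rows:
  motion:
    - {"tx": 0,"ty": 0,"tz": 0,"rx": 0,"ry": 0,"rz": 0,"gripper": 0.5}
    - {"tx": 0,"ty": 0,"tz": 0,"rx": 0,"ry": 0,"rz": 0,"gripper": 0.4}
    - {"tx": 0,"ty": 0,"tz": 0,"rx": 0,"ry": 0,"rz": 0,"gripper": 0.33}
    - {"tx": 0,"ty": 0,"tz": -0.05,"rx": 0,"ry": 0,"rz": 0,"gripper": 0.33}
    - {"tx": 0,"ty": 0,"tz": -0.1,"rx": 0,"ry": 0,"rz": 0,"gripper": 0.33}
    - {"tx": 0,"ty": 0,"tz": -0.12,"rx": 0,"ry": 0,"rz": 0,"gripper": 0.33}
    - {"tx": 0,"ty": 0,"tz": 0,"rx": 0,"ry": 0,"rz": 0,"gripper": 0.33}

```text
time_s: 30.75
ee_pos: [505.2, -334.5, 154.4]
ee_rot: [179.4, 0.3, 85.2]
force: [0.2, 0.8, -0.3]
gripper_width: 30.7
gripper_force: 0.0
```

```bash
python3 st.py 550 -60 150 68 6; python3 - <<'E'
from h import *
g=grab("top"); im=g["frame"]; save(g,"pics/top2.png")
# check ring 1 in tray: grey bright pixels inside tray interior
hsv=cv2.cvtColor(im,cv2.COLOR_RGB2HSV); m=((hsv[...,1]<60)&(hsv[...,2]>100)).astype('uint8'); z=np.zeros_like(m); cv2.fillConvexPoly(z,np.array([proj(g,[x,y,8]).astype(int) for x,y in((355,-263),(608,-284),(602,-398),(348,-374))]),1); m&=z
n,l,st,c=cv2.connectedComponentsWithStats(m)
for i in range(1,n):
    if st[i,4]>30: print(st[i],px2z(g,*c[i],11).round(0))
E
```

```text
[ 505.2 -334.5  154.4] [179.4   0.3  85.2] [ 0.2  0.8 -0.3] 30.7 [-35.  23.  91.   0.  65. -30.]
0.092 0.007 0.001 rz 0.096
0.093 0.003 0.001 rz 0.096
0.093 -0.002 0.001 rz 0.096
0.092 -0.007 0.001 rz 0.096
0.092 -0.011 0.001 rz 0.096
0.091 -0.016 0.001 rz 0.096
[454 197  40  39 449] [ 538. -331.   11.]
```

Ring 1 lies flat in the tray. Now for ring L.

send_rows:
  motion:
    - {"tx": 0.092,"ty": 0.007,"tz": 0.001,"rx": 0,"ry": 0,"rz": 0.096,"gripper": 0.33}
    - {"tx": 0.093,"ty": 0.003,"tz": 0.001,"rx": 0,"ry": 0,"rz": 0.096,"gripper": 0.33}
    - {"tx": 0.093,"ty": -0.002,"tz": 0.001,"rx": 0,"ry": 0,"rz": 0.096,"gripper": 0.33}
    - {"tx": 0.092,"ty": -0.007,"tz": 0.001,"rx": 0,"ry": 0,"rz": 0.096,"gripper": 0.33}
    - {"tx": 0.092,"ty": -0.011,"tz": 0.001,"rx": 0,"ry": 0,"rz": 0.096,"gripper": 0.33}
    - {"tx": 0.091,"ty": -0.016,"tz": 0.001,"rx": 0,"ry": 0,"rz": 0.096,"gripper": 0.33}
    - {"tx": 0.108,"ty": -0.026,"tz": 0,"rx": 0,"ry": 0,"rz": 0,"gripper": 0.33}
    - {"tx": 0.05,"ty": -0.012,"tz": 0,"rx": 0,"ry": 0,"rz": 0,"gripper": 0.33}
    - {"tx": 0,"ty": 0,"tz": 0,"rx": 0,"ry": 0,"rz": 0,"gripper": 0.33}
    - {"tx": 0,"ty": 0,"tz": 0,"rx": 0,"ry": 0,"rz": 0,"gripper": 0.33}

```text
time_s: 32.05
ee_pos: [558.3, 21.4, 144.7]
ee_rot: [-179.9, 0.1, 68.0]
force: [-0.3, -0.3, 0.4]
gripper_width: 30.8
gripper_force: 0.0
```

```bash
python3 st.py 582.9 159 100 68 4;  python3 - <<'E'
from ring import *
w=grab('wrist');save(w,'pics/w14.png'); V=w["frame"].max(2)
c=np.array((635.1,139.6))
for a in(145,155,163.5):
    e=np.array([np.cos(np.radians(a)),np.sin(np.radians(a))])
    o=[]
    for r in range(40,76):
        u,v=proj(w,[*(c+r*e),55]); o.append(int(V[int(round(v)),int(round(u))]) if 0<=v<479 and 0<=u<639 else -1)
    print(a,o)
E
```

```text
[558.3  21.4 144.7] [-1.799e+02  1.000e-01  6.800e+01] [-0.3 -0.3  0.4] 30.8 [ 1. 20. 98. -0. 62. 23.]
0.068 -0.014 0.022 rz -0.000
x 4
145 [38, 37, 32, 32, 36, 26, 14, 34, 33, 36, 106, 168, 187, 172, 179, 178, 167, 167, 167, 169, 166, 155, 188, 214, 214, 211, 210, 207, 207, 210, 213, 218, 215, 212, 212, 213]
155 [31, 41, 31, 30, 33, 32, 38, 24, 17, 28, 168, 169, 174, 170, 169, 165, 166, 166, 169, 166, 150, 215, 213, 210, 211, 212, 212, 212, 213, 213, 214, 210, 211, 214, 215, 208]
163.5 [41, 44, 49, 51, 52, 51, 44, 48, 46, 105, 161, 169, 168, 172, 169, 168, 168, 169, 171, 171, 158, 153, 202, 212, 213, 211, 214, 215, 217, 218, 216, 213, 212, 214, 216, 215]
```

send_rows:
  motion:
    - {"tx": 0.068,"ty": -0.014,"tz": 0.022,"rx": 0,"ry": 0,"rz": 0,"gripper": 0.33}
    - {"tx": 0.068,"ty": -0.014,"tz": 0.022,"rx": 0,"ry": 0,"rz": 0,"gripper": 0.33}
    - {"tx": 0.068,"ty": -0.014,"tz": 0.022,"rx": 0,"ry": 0,"rz": 0,"gripper": 0.33}
    - {"tx": 0.068,"ty": -0.014,"tz": 0.022,"rx": 0,"ry": 0,"rz": 0,"gripper": 0.33}
    - {"tx": 0,"ty": 0,"tz": 0,"rx": 0,"ry": 0,"rz": 0,"gripper": 0.33}
    - {"tx": 0,"ty": 0,"tz": 0.05,"rx": 0,"ry": 0,"rz": 0,"gripper": 0.33}
    - {"tx": 0,"ty": 0,"tz": 0.03,"rx": 0,"ry": 0,"rz": 0,"gripper": 0.33}
    - {"tx": 0,"ty": 0,"tz": 0.016,"rx": 0,"ry": 0,"rz": 0,"gripper": 0.33}
    - {"tx": 0,"ty": 0,"tz": 0,"rx": 0,"ry": 0,"rz": 0,"gripper": 0.33}

```text
time_s: 33.22
ee_pos: [584.0, 158.0, 53.6]
ee_rot: [-180.0, 0.0, 67.9]
force: [0.1, -0.5, 0.6]
gripper_width: 30.7
gripper_force: 0.0
```

send_rows:
  motion:
    - {"tx": 0,"ty": 0,"tz": 0,"rx": 0,"ry": 0,"rz": 0,"gripper": 1}
    - {"tx": 0,"ty": 0,"tz": 0,"rx": 0,"ry": 0,"rz": 0,"gripper": 1}
    - {"tx": 0,"ty": 0,"tz": 0,"rx": 0,"ry": 0,"rz": 0,"gripper": 1}
    - {"tx": 0,"ty": 0,"tz": 0,"rx": 0,"ry": 0,"rz": 0,"gripper": 1}
    - {"tx": 0,"ty": 0,"tz": 0,"rx": 0,"ry": 0,"rz": 0,"gripper": 1}
    - {"tx": 0,"ty": 0,"tz": 0,"rx": 0,"ry": 0,"rz": 0,"gripper": 1}
  grip_force: 40

```text
time_s: 33.98
ee_pos: [584.7, 158.9, 54.2]
ee_rot: [179.9, -0.0, 68.0]
force: [3.1, 1.3, -0.2]
gripper_width: 11.7
gripper_force: 37.1
```

send_rows:
  motion:
    - {"tx": 0,"ty": 0,"tz": -0.02,"rx": 0,"ry": 0,"rz": 0,"gripper": 1}
    - {"tx": 0,"ty": 0,"tz": -0.03,"rx": 0,"ry": 0,"rz": 0,"gripper": 1}
    - {"tx": 0,"ty": 0,"tz": -0.06,"rx": 0,"ry": 0,"rz": 0,"gripper": 1}
    - {"tx": 0,"ty": 0,"tz": -0.08,"rx": 0,"ry": 0,"rz": 0,"gripper": 1}
    - {"tx": 0,"ty": 0,"tz": 0,"rx": 0,"ry": 0,"rz": 0,"gripper": 1}
    - {"tx": 0,"ty": 0,"tz": 0,"rx": 0,"ry": 0,"rz": 0,"gripper": 1}

```text
time_s: 34.72
ee_pos: [583.1, 158.4, 148.8]
ee_rot: [-179.9, 0.1, 68.0]
force: [-0.7, -0.2, -1.5]
gripper_width: 11.6
gripper_force: 38.3
```

```bash
python3 st.py 386 -323 130 85.3 11
```

```text
[583.1 158.4 148.8] [-1.799e+02  1.000e-01  6.800e+01] [-0.7 -0.2 -1.5] 11.6 [14. 24. 91. -0. 65. 36.]
-0.095 -0.000 0.003 rz -0.053
-0.095 -0.003 0.003 rz -0.053
-0.094 -0.006 0.003 rz -0.053
-0.094 -0.008 0.003 rz -0.053
-0.094 -0.011 0.003 rz -0.053
-0.094 -0.013 0.003 rz -0.053
-0.093 -0.016 0.003 rz -0.053
-0.093 -0.018 0.003 rz -0.053
-0.092 -0.021 0.003 rz -0.053
-0.092 -0.024 0.003 rz -0.053
-0.091 -0.026 0.003 rz -0.053
```

send_rows:
  motion:
    - {"tx": -0.095,"ty": 0,"tz": 0.003,"rx": 0,"ry": 0,"rz": -0.053,"gripper": 1}
    - {"tx": -0.095,"ty": -0.003,"tz": 0.003,"rx": 0,"ry": 0,"rz": -0.053,"gripper": 1}
    - {"tx": -0.094,"ty": -0.006,"tz": 0.003,"rx": 0,"ry": 0,"rz": -0.053,"gripper": 1}
    - {"tx": -0.094,"ty": -0.008,"tz": 0.003,"rx": 0,"ry": 0,"rz": -0.053,"gripper": 1}
    - {"tx": -0.094,"ty": -0.011,"tz": 0.003,"rx": 0,"ry": 0,"rz": -0.053,"gripper": 1}
    - {"tx": -0.094,"ty": -0.013,"tz": 0.003,"rx": 0,"ry": 0,"rz": -0.053,"gripper": 1}
    - {"tx": -0.093,"ty": -0.016,"tz": 0.003,"rx": 0,"ry": 0,"rz": -0.053,"gripper": 1}
    - {"tx": -0.093,"ty": -0.018,"tz": 0.003,"rx": 0,"ry": 0,"rz": -0.053,"gripper": 1}
    - {"tx": -0.092,"ty": -0.021,"tz": 0.003,"rx": 0,"ry": 0,"rz": -0.053,"gripper": 1}
    - {"tx": -0.092,"ty": -0.024,"tz": 0.003,"rx": 0,"ry": 0,"rz": -0.053,"gripper": 1}
    - {"tx": -0.091,"ty": -0.026,"tz": 0.003,"rx": 0,"ry": 0,"rz": -0.053,"gripper": 1}
    - {"tx": 0,"ty": 0,"tz": 0,"rx": 0,"ry": 0,"rz": 0,"gripper": 1}

```text
time_s: 36.22
ee_pos: [385.5, -325.1, 131.0]
ee_rot: [-179.8, -0.1, 85.2]
force: [0.7, 0.6, -0.8]
gripper_width: 11.7
gripper_force: 38.3
```

```bash
python3 st.py 386 -323 17 85.3 3
```

```text
[ 385.5 -325.1  131. ] [-1.798e+02 -1.000e-01  8.520e+01] [ 0.7  0.6 -0.8] 11.7 [-41.  16. 106.  -0.  58. -37.]
0.001 0.000 0.076 rz -0.001
x 3
```

Next: lower, release, rise, and move toward the left insert.

send_rows:
  motion:
    - {"tx": 0.002,"ty": 0,"tz": 0.1,"rx": 0,"ry": 0,"rz": 0,"gripper": 1}
    - {"tx": 0,"ty": 0,"tz": 0.08,"rx": 0,"ry": 0,"rz": 0,"gripper": 1}
    - {"tx": 0,"ty": 0,"tz": 0.03,"rx": 0,"ry": 0,"rz": 0,"gripper": 1}
    - {"tx": 0,"ty": 0,"tz": 0.012,"rx": 0,"ry": 0,"rz": 0,"gripper": 1}
    - {"tx": 0,"ty": 0,"tz": 0.004,"rx": 0,"ry": 0,"rz": 0,"gripper": 1}
    - {"tx": 0,"ty": 0,"tz": 0,"rx": 0,"ry": 0,"rz": 0,"gripper": 1}

```text
time_s: 36.98
ee_pos: [388.3, -322.7, 20.5]
ee_rot: [179.9, 0.1, 85.5]
force: [-1.3, 1.8, 2.2]
gripper_width: 11.7
gripper_force: 38.4
```

send_rows:
  motion:
    - {"tx": 0,"ty": 0,"tz": 0,"rx": 0,"ry": 0,"rz": 0,"gripper": 0.5}
    - {"tx": 0,"ty": 0,"tz": 0,"rx": 0,"ry": 0,"rz": 0,"gripper": 0.4}
    - {"tx": 0,"ty": 0,"tz": 0,"rx": 0,"ry": 0,"rz": 0,"gripper": 0.33}
    - {"tx": 0,"ty": 0,"tz": -0.05,"rx": 0,"ry": 0,"rz": 0,"gripper": 0.33}
    - {"tx": 0,"ty": 0,"tz": -0.1,"rx": 0,"ry": 0,"rz": 0,"gripper": 0.2}
    - {"tx": 0,"ty": 0,"tz": -0.12,"rx": 0,"ry": 0,"rz": 0,"gripper": 0.0}
    - {"tx": 0,"ty": 0,"tz": -0.05,"rx": 0,"ry": 0,"rz": 0,"gripper": 0.0}
    - {"tx": 0,"ty": 0,"tz": 0,"rx": 0,"ry": 0,"rz": 0,"gripper": 0.0}

```text
time_s: 37.98
ee_pos: [388.6, -323.4, 181.5]
ee_rot: [179.8, 0.2, 85.4]
force: [0.5, 0.5, 0.1]
gripper_width: 45.7
gripper_force: 0.0
```

```bash
python3 st.py 520 -60 175 20 10; python3 - <<'E'
from h import *
g=grab("top"); im=g["frame"]; save(g,"pics/top3.png")
hsv=cv2.cvtColor(im,cv2.COLOR_RGB2HSV); m=((hsv[...,1]<60)&(hsv[...,2]>100)).astype('uint8'); z=np.zeros_like(m); cv2.fillConvexPoly(z,np.array([proj(g,[x,y,8]).astype(int) for x,y in((355,-263),(608,-284),(602,-398),(348,-374))]),1); m&=z
n,l,st,c=cv2.connectedComponentsWithStats(m)
for i in range(1,n):
    if st[i,4]>30: print(st[i],px2z(g,*c[i],11).round(0))
E
```

```text
[ 388.6 -323.4  181.5] [179.8   0.2  85.4] [0.5 0.5 0.1] 45.7 [-41.  13. 102.  -0.  65. -37.]
0.055 0.022 0.001 rz 0.218
0.057 0.016 0.001 rz 0.218
0.058 0.009 0.001 rz 0.218
0.059 0.002 0.001 rz 0.218
0.059 -0.004 0.001 rz 0.218
0.058 -0.011 0.001 rz 0.218
0.056 -0.018 0.001 rz 0.218
0.054 -0.024 0.001 rz 0.218
0.051 -0.030 0.001 rz 0.218
0.047 -0.035 0.001 rz 0.218
[455 197  39  39 400] [ 540. -335.   11.]
[452 248  40  39 465] [ 424. -323.   11.]
```

Both rings are in the tray. Next I'll view all three inserts from (500, 0, 190).

```bash
python3 st.py 500 0 190 0 10
```

```text
[ 387.7 -322.5  179.6] [179.9   0.   85.4] [-0.4 -0.3 -0.5] 45.6 [-41.  13. 102.  -0.  65. -37.]
0.066 0.017 -0.002 rz 0.285
0.068 0.007 -0.002 rz 0.285
0.068 -0.003 -0.002 rz 0.285
0.067 -0.013 -0.002 rz 0.285
0.064 -0.023 -0.002 rz 0.285
0.060 -0.032 -0.002 rz 0.285
0.055 -0.041 -0.002 rz 0.285
0.048 -0.048 -0.002 rz 0.285
0.040 -0.055 -0.002 rz 0.285
0.032 -0.060 -0.002 rz 0.285
```

send_rows:
  motion:
    - {"tx": 0.066,"ty": 0.017,"tz": -0.002,"rx": 0,"ry": 0,"rz": 0.285,"gripper": 0.0}
    - {"tx": 0.068,"ty": 0.007,"tz": -0.002,"rx": 0,"ry": 0,"rz": 0.285,"gripper": 0.0}
    - {"tx": 0.068,"ty": -0.003,"tz": -0.002,"rx": 0,"ry": 0,"rz": 0.285,"gripper": 0.0}
    - {"tx": 0.067,"ty": -0.013,"tz": -0.002,"rx": 0,"ry": 0,"rz": 0.285,"gripper": 0.0}
    - {"tx": 0.064,"ty": -0.023,"tz": -0.002,"rx": 0,"ry": 0,"rz": 0.285,"gripper": 0.0}
    - {"tx": 0.06,"ty": -0.032,"tz": -0.002,"rx": 0,"ry": 0,"rz": 0.285,"gripper": 0.0}
    - {"tx": 0.055,"ty": -0.041,"tz": -0.002,"rx": 0,"ry": 0,"rz": 0.285,"gripper": 0.0}
    - {"tx": 0.048,"ty": -0.048,"tz": -0.002,"rx": 0,"ry": 0,"rz": 0.285,"gripper": 0.0}
    - {"tx": 0.04,"ty": -0.055,"tz": -0.002,"rx": 0,"ry": 0,"rz": 0.285,"gripper": 0.0}
    - {"tx": 0.032,"ty": -0.06,"tz": -0.002,"rx": 0,"ry": 0,"rz": 0.285,"gripper": 0.0}
    - {"tx": 0,"ty": 0,"tz": 0,"rx": 0,"ry": 0,"rz": 0,"gripper": 0.0}
    - {"tx": 0,"ty": 0,"tz": 0,"rx": 0,"ry": 0,"rz": 0,"gripper": 0.0}

```text
time_s: 39.52
ee_pos: [498.4, -1.1, 187.9]
ee_rot: [180.0, 0.2, 0.0]
force: [-0.4, -0.3, -0.0]
gripper_width: 45.6
gripper_force: 0.0
```

```bash
cat > slv.py <<'E'
from ring import *
B=np.array([(635.1,139.6),(622.2,-3.6),(609.4,-152.5)])
def sleeves(w):
    im=w["frame"].astype(int); out=[]
    for c in B:
        u,v=proj(w,[*c,72]); u0,v0=int(u),int(v)
        m=np.zeros(im.shape[:2],'uint8')
        bright=((im.max(2)>120)&(im[...,2]-im[...,0]>=3)).astype('uint8')
        y0,y1,x0,x1=max(v0-35,0),v0+35,max(u0-35,0),u0+35
        m[y0:y1,x0:x1]=bright[y0:y1,x0:x1]
        m=cv2.morphologyEx(m,cv2.MORPH_OPEN,np.ones((5,5)))
        n,l,st,cc=cv2.connectedComponentsWithStats(m)
        for i in range(1,n):
            if st[i,4]>150: print((u0,v0),st[i],px2z(w,*cc[i],72).round(1)-[*c,0])
E
python3 st.py
python3 - <<'E'
from slv import *
w=grab('wrist');save(w,'pics/w15.png');pickle.dump(w,open('w15.pkl','wb'))
sleeves(w)
for c in B:
    u,v=proj(w,[*c,72]); print(w["frame"][int(v),int(u)],w["frame"][int(v)+25,int(u)])
E
```

```text
[498.4  -1.1 187.9] [180.    0.2   0. ] [-0.4 -0.3 -0. ] 45.6 [ -1.  13. 102.  -0.  66.  89.]
(125, 63) [ 103   45   41   41 1305] [-0.8  2.6 72. ]
(125, 63) [126  88  25  10 183] [-21.   -6.3  72. ]
(317, 79) [303  64  30  32 775] [ 0.1  0.1 72. ]
(512, 100) [ 497   82   38   51 1241] [-1.8 -2.9 72. ]
(512, 100) [477 121  32  14 373] [-19.9  14.3  72. ]
[166 178 181] [117 117 125]
[158 173 173] [48 49 53]
[165 179 181] [24 22 24]
```

All three inserts are centred in their barrels within about 2 mm. Starting with the left one.

send_rows:
  motion:
    - {"tx": 0.068,"ty": -0.07,"tz": 0.039,"rx": 0,"ry": 0,"rz": 0,"gripper": 0.0}
    - {"tx": 0.068,"ty": -0.07,"tz": 0.039,"rx": 0,"ry": 0,"rz": 0,"gripper": 0.0}
    - {"tx": 0.068,"ty": -0.07,"tz": 0.039,"rx": 0,"ry": 0,"rz": 0,"gripper": 0.0}
    - {"tx": 0.068,"ty": -0.071,"tz": 0.039,"rx": 0,"ry": 0,"rz": 0,"gripper": 0.0}
    - {"tx": 0,"ty": 0,"tz": 0,"rx": 0,"ry": 0,"rz": 0,"gripper": 0.0}
    - {"tx": 0,"ty": 0,"tz": 0,"rx": 0,"ry": 0,"rz": 0,"gripper": 0.0}

```text
time_s: 40.33
ee_pos: [634.9, 138.4, 111.0]
ee_rot: [179.9, 0.1, -0.1]
force: [-0.4, -0.5, 0.8]
gripper_width: 45.7
gripper_force: 0.0
```

```bash
python3 st.py 635.1 139.8 40 0 2
```

```text
[634.9 138.4 111. ] [ 1.799e+02  1.000e-01 -1.000e-01] [-0.4 -0.5  0.8] 45.7 [ 11.  29.  87.  -0.  63. 101.]
0.000 -0.001 0.071 rz -0.001
x 2
```

send_rows:
  motion:
    - {"tx": 0,"ty": -0.002,"tz": 0.05,"rx": 0,"ry": 0,"rz": 0,"gripper": 0.0}
    - {"tx": 0,"ty": 0,"tz": 0.05,"rx": 0,"ry": 0,"rz": 0,"gripper": 0.0}
    - {"tx": 0,"ty": 0,"tz": 0.03,"rx": 0,"ry": 0,"rz": 0,"gripper": 0.0}
    - {"tx": 0,"ty": 0,"tz": 0.012,"rx": 0,"ry": 0,"rz": 0,"gripper": 0.0}
    - {"tx": 0,"ty": 0,"tz": 0,"rx": 0,"ry": 0,"rz": 0,"gripper": 0.2}

```text
time_s: 40.95
ee_pos: [635.7, 140.3, 40.9]
ee_rot: [180.0, -0.0, -0.1]
force: [0.4, -1.4, 0.6]
gripper_width: 38.2
gripper_force: 0.0
```

send_rows:
  motion:
    - {"tx": 0,"ty": 0,"tz": 0,"rx": 0,"ry": 0,"rz": 0,"gripper": 1}
    - {"tx": 0,"ty": 0,"tz": 0,"rx": 0,"ry": 0,"rz": 0,"gripper": 1}
    - {"tx": 0,"ty": 0,"tz": 0,"rx": 0,"ry": 0,"rz": 0,"gripper": 1}
    - {"tx": 0,"ty": 0,"tz": 0,"rx": 0,"ry": 0,"rz": 0,"gripper": 1}
    - {"tx": 0,"ty": 0,"tz": 0,"rx": 0,"ry": 0,"rz": 0,"gripper": 1}
    - {"tx": 0,"ty": 0,"tz": 0,"rx": 0,"ry": 0,"rz": 0,"gripper": 1}
  grip_force: 50

```text
time_s: 41.7
ee_pos: [636.2, 140.7, 41.4]
ee_rot: [-180.0, -0.1, -0.0]
force: [-0.5, -1.4, 6.0]
gripper_width: 27.3
gripper_force: 50.0
```

send_rows:
  motion:
    - {"tx": 0,"ty": 0,"tz": 0,"rx": 0,"ry": 0,"rz": -0.2,"gripper": 1}
    - {"tx": 0,"ty": 0,"tz": 0,"rx": 0,"ry": 0,"rz": -0.2,"gripper": 1}
    - {"tx": 0,"ty": 0,"tz": 0,"rx": 0,"ry": 0,"rz": -0.2,"gripper": 1}
    - {"tx": 0,"ty": 0,"tz": 0,"rx": 0,"ry": 0,"rz": -0.2,"gripper": 1}

```text
time_s: 42.2
ee_pos: [636.4, 141.5, 41.4]
ee_rot: [-180.0, -0.1, 24.1]
force: [-0.4, 1.6, 5.0]
gripper_width: 27.0
gripper_force: 50.0
```

```bash
python3 -c "
from workcell import env
s=env.state();print(s['force'],s['torque'],s['ee_rot'])"
```

```text
[-0.37569835  1.59713828  4.98406781] [ 0.29869244  0.09304631 -0.042408  ] [-1.79976343e+02 -1.49401938e-01  2.41181997e+01]
```

send_rows:
  motion:
    - {"tx": 0,"ty": 0,"tz": 0,"rx": 0,"ry": 0,"rz": -0.2,"gripper": 1}
    - {"tx": 0,"ty": 0,"tz": 0,"rx": 0,"ry": 0,"rz": -0.2,"gripper": 1}
    - {"tx": 0,"ty": 0,"tz": 0,"rx": 0,"ry": 0,"rz": -0.2,"gripper": 1}
    - {"tx": 0,"ty": 0,"tz": 0,"rx": 0,"ry": 0,"rz": -0.2,"gripper": 1}
    - {"tx": 0,"ty": 0,"tz": 0,"rx": 0,"ry": 0,"rz": -0.2,"gripper": 1}
    - {"tx": 0,"ty": 0,"tz": 0,"rx": 0,"ry": 0,"rz": -0.2,"gripper": 1}
    - {"tx": 0,"ty": 0,"tz": 0,"rx": 0,"ry": 0,"rz": -0.2,"gripper": 1}
    - {"tx": 0,"ty": 0,"tz": 0,"rx": 0,"ry": 0,"rz": -0.2,"gripper": 1}
    - {"tx": 0,"ty": 0,"tz": 0,"rx": 0,"ry": 0,"rz": -0.2,"gripper": 1}
    - {"tx": 0,"ty": 0,"tz": 0,"rx": 0,"ry": 0,"rz": 0,"gripper": 1}

```text
time_s: 43.45
ee_pos: [635.8, 141.6, 41.4]
ee_rot: [180.0, -0.1, 78.0]
force: [-0.6, 1.1, 5.8]
gripper_width: 27.2
gripper_force: 50.0
```

```bash
cat > ins.py <<'E'
from h import *
s=env.state();print(s['force'].round(1),s['torque'].round(2),s['ee_rot'].round(1),s['ee_pos'].round(1))
w=grab("wrist"); g=cv2.cvtColor(w["frame"],cv2.COLOR_RGB2GRAY); import time; save(w,"pics/ins%d.png"%(s['time_s']*10))
E
python3 ins.py
```

```text
[-0.6  1.1  5.8] [0.22 0.25 0.07] [ 1.8e+02 -1.0e-01  7.8e+01] [635.8 141.6  41.4]
```

send_rows:
  motion:
    - {"tx": 0,"ty": 0,"tz": -0.008,"rx": 0,"ry": 0,"rz": 0,"gripper": 1}
    - {"tx": 0,"ty": 0,"tz": -0.01,"rx": 0,"ry": 0,"rz": 0,"gripper": 1}
    - {"tx": 0,"ty": 0,"tz": -0.012,"rx": 0,"ry": 0,"rz": 0,"gripper": 1}
    - {"tx": 0,"ty": 0,"tz": 0,"rx": 0,"ry": 0,"rz": 0,"gripper": 1}

```text
time_s: 44.0
ee_pos: [635.9, 140.7, 55.9]
ee_rot: [179.9, -0.0, 77.9]
force: [0.5, 0.4, -1.6]
gripper_width: 27.0
gripper_force: 50.0
```

```bash
python3 ins.py
```

```text
[ 0.5  0.4 -1.6] [-0.03 -0.08  0.02] [179.9  -0.   77.9] [635.9 140.7  55.9]
```

send_rows:
  motion:
    - {"tx": 0,"ty": 0,"tz": -0.03,"rx": 0,"ry": 0,"rz": 0,"gripper": 1}
    - {"tx": 0,"ty": 0,"tz": -0.04,"rx": 0,"ry": 0,"rz": 0,"gripper": 1}
    - {"tx": 0,"ty": 0,"tz": -0.04,"rx": 0,"ry": 0,"rz": 0,"gripper": 1}
    - {"tx": 0,"ty": 0,"tz": 0,"rx": 0,"ry": 0,"rz": 0,"gripper": 1}
    - {"tx": 0,"ty": 0,"tz": 0,"rx": 0,"ry": 0,"rz": 0,"gripper": 1}

```text
time_s: 44.68
ee_pos: [635.1, 140.5, 110.1]
ee_rot: [-180.0, 0.0, 78.0]
force: [0.2, 0.2, -1.8]
gripper_width: 26.9
gripper_force: 50.0
```

```bash
python3 ins.py; python3 st.py 580 331 105 80 5; python3 - <<'E'
from h import *
g=grab("top"); hsv=cv2.cvtColor(g["frame"],cv2.COLOR_RGB2HSV).astype(int)
m=((hsv[...,1]<35)&(hsv[...,2]>60)&(hsv[...,2]<150)).astype('uint8'); z=np.zeros_like(m); z[165:315,140:225]=1; m=cv2.morphologyEx(m&z,2,np.ones((5,5)))
c=max(cv2.findContours(m,0,2)[0],key=cv2.contourArea); q=np.array([px2z(g,*p,6) for p in cv2.boxPoints(cv2.minAreaRect(c))]); print(q.round(0),q.mean(0).round(0))
E
```

```text
[ 0.2  0.2 -1.8] [ 0.01 -0.08  0.  ] [-180.    0.   78.] [635.1 140.5 110.1]
[634.9 140.5 109.6] [-1.799e+02  1.000e-01  7.800e+01] [ 1.  -0.1 -2.8] 26.9 [11. 29. 88. -0. 63. 24.]
0.070 -0.037 0.002 rz -0.014
0.070 -0.037 0.002 rz -0.014
0.070 -0.036 0.002 rz -0.014
0.071 -0.036 0.002 rz -0.014
0.071 -0.035 0.002 rz -0.014
[[630. 400.   6.]
 [634. 273.   6.]
 [362. 260.   6.]
 [359. 385.   6.]] [496. 330.   6.]
```

send_rows:
  motion:
    - {"tx": 0.071,"ty": -0.036,"tz": 0.002,"rx": 0,"ry": 0,"rz": 0,"gripper": 1}
    - {"tx": 0.071,"ty": -0.036,"tz": 0.002,"rx": 0,"ry": 0,"rz": 0,"gripper": 1}
    - {"tx": 0.071,"ty": -0.036,"tz": 0.002,"rx": 0,"ry": 0,"rz": 0,"gripper": 1}
    - {"tx": 0.071,"ty": -0.036,"tz": 0.002,"rx": 0,"ry": 0,"rz": 0,"gripper": 1}
    - {"tx": 0.071,"ty": -0.036,"tz": 0.002,"rx": 0,"ry": 0,"rz": 0,"gripper": 1}
    - {"tx": 0.005,"ty": 0,"tz": 0.05,"rx": 0,"ry": 0,"rz": 0,"gripper": 1}
    - {"tx": 0,"ty": 0,"tz": 0.05,"rx": 0,"ry": 0,"rz": 0,"gripper": 1}
    - {"tx": 0,"ty": 0,"tz": 0.012,"rx": 0,"ry": 0,"rz": 0,"gripper": 1}
    - {"tx": 0,"ty": 0,"tz": 0,"rx": 0,"ry": 0,"rz": 0,"gripper": 1}

```text
time_s: 45.9
ee_pos: [585.1, 335.3, 49.0]
ee_rot: [-180.0, 0.0, 77.9]
force: [0.4, -0.1, -1.1]
gripper_width: 26.8
gripper_force: 50.0
```

```bash
python3 ins.py
```

```text
[ 0.4 -0.1 -1.1] [-0.03 -0.06  0.03] [-180.     0.    77.9] [585.1 335.3  49. ]
```

send_rows:
  motion:
    - {"tx": 0,"ty": 0,"tz": 0.006,"rx": 0,"ry": 0,"rz": 0,"gripper": 1}
    - {"tx": 0,"ty": 0,"tz": 0.004,"rx": 0,"ry": 0,"rz": 0,"gripper": 1}
    - {"tx": 0,"ty": 0,"tz": 0.003,"rx": 0,"ry": 0,"rz": 0,"gripper": 1}
    - {"tx": 0,"ty": 0,"tz": 0.001,"rx": 0,"ry": 0,"rz": 0,"gripper": 1}
    - {"tx": 0,"ty": 0,"tz": 0,"rx": 0,"ry": 0,"rz": 0,"gripper": 1}

```text
time_s: 46.58
ee_pos: [585.2, 335.5, 42.4]
ee_rot: [180.0, 0.0, 77.9]
force: [-0.3, -0.2, -3.6]
gripper_width: 27.2
gripper_force: 50.0
```

```bash
python3 ins.py
```

```text
[-0.3 -0.2 -3.6] [ 0.03 -0.09  0.07] [180.    0.   77.9] [585.2 335.5  42.4]
```

send_rows:
  motion:
    - {"tx": 0,"ty": 0,"tz": 0.002,"rx": 0,"ry": 0,"rz": 0,"gripper": 1}
    - {"tx": 0,"ty": 0,"tz": 0.001,"rx": 0,"ry": 0,"rz": 0,"gripper": 1}
    - {"tx": 0,"ty": 0,"tz": 0,"rx": 0,"ry": 0,"rz": 0,"gripper": 1}

```text
time_s: 47.0
ee_pos: [585.3, 335.6, 41.4]
ee_rot: [180.0, -0.0, 77.9]
force: [-0.7, -0.7, 2.2]
gripper_width: 27.1
gripper_force: 50.0
```

```bash
python3 ins.py
```

```text
[-0.7 -0.7  2.2] [-0.14  0.11  0.03] [180.   -0.   77.9] [585.3 335.6  41.4]
```

Contact. Release, rise, then go to the middle insert.

send_rows:
  motion:
    - {"tx": 0,"ty": 0,"tz": 0,"rx": 0,"ry": 0,"rz": 0,"gripper": 0.2}
    - {"tx": 0,"ty": 0,"tz": 0,"rx": 0,"ry": 0,"rz": 0,"gripper": 0.0}
    - {"tx": 0,"ty": 0,"tz": 0,"rx": 0,"ry": 0,"rz": 0,"gripper": 0.0}
    - {"tx": 0,"ty": 0,"tz": -0.05,"rx": 0,"ry": 0,"rz": 0,"gripper": 0.0}
    - {"tx": 0,"ty": 0,"tz": -0.12,"rx": 0,"ry": 0,"rz": 0,"gripper": 0.0}
    - {"tx": 0,"ty": 0,"tz": 0,"rx": 0,"ry": 0,"rz": 0,"gripper": 0.0}

```text
time_s: 47.8
ee_pos: [588.2, 337.3, 131.7]
ee_rot: [179.5, -0.4, 78.0]
force: [0.7, -0.2, 0.7]
gripper_width: 45.5
gripper_force: 0.0
```

```bash
python3 st.py 622.2 -3.6 110 0 9
```

```text
[588.2 337.3 131.7] [179.5  -0.4  78. ] [ 0.7 -0.2  0.7] 45.5 [29. 30. 82. -0. 67. 41.]
-0.073 0.023 0.005 rz 0.289
-0.068 0.034 0.005 rz 0.289
-0.062 0.044 0.005 rz 0.289
-0.055 0.053 0.005 rz 0.289
-0.046 0.060 0.005 rz 0.289
-0.037 0.067 0.005 rz 0.289
-0.026 0.071 0.005 rz 0.289
-0.015 0.075 0.005 rz 0.289
-0.004 0.076 0.005 rz 0.289
```

send_rows:
  motion:
    - {"tx": -0.073,"ty": 0.023,"tz": 0.005,"rx": 0,"ry": 0,"rz": 0.289,"gripper": 0.0}
    - {"tx": -0.068,"ty": 0.034,"tz": 0.005,"rx": 0,"ry": 0,"rz": 0.289,"gripper": 0.0}
    - {"tx": -0.062,"ty": 0.044,"tz": 0.005,"rx": 0,"ry": 0,"rz": 0.289,"gripper": 0.0}
    - {"tx": -0.055,"ty": 0.053,"tz": 0.005,"rx": 0,"ry": 0,"rz": 0.289,"gripper": 0.0}
    - {"tx": -0.046,"ty": 0.06,"tz": 0.005,"rx": 0,"ry": 0,"rz": 0.289,"gripper": 0.0}
    - {"tx": -0.037,"ty": 0.067,"tz": 0.005,"rx": 0,"ry": 0,"rz": 0.289,"gripper": 0.0}
    - {"tx": -0.026,"ty": 0.071,"tz": 0.005,"rx": 0,"ry": 0,"rz": 0.289,"gripper": 0.0}
    - {"tx": -0.015,"ty": 0.075,"tz": 0.005,"rx": 0,"ry": 0,"rz": 0.289,"gripper": 0.0}
    - {"tx": -0.004,"ty": 0.076,"tz": 0.005,"rx": 0,"ry": 0,"rz": 0.289,"gripper": 0.0}
    - {"tx": 0,"ty": 0,"tz": 0,"rx": 0,"ry": 0,"rz": 0,"gripper": 0.0}
    - {"tx": 0,"ty": 0,"tz": 0,"rx": 0,"ry": 0,"rz": 0,"gripper": 0.0}

```text
time_s: 49.18
ee_pos: [619.2, -5.0, 102.9]
ee_rot: [-180.0, 0.1, -0.0]
force: [0.2, 0.2, 0.4]
gripper_width: 45.7
gripper_force: 0.0
```

```bash
python3 st.py 622.2 -3.6 41 0 2
```

```text
[619.2  -5.  102.9] [-1.8e+02  1.0e-01 -0.0e+00] [0.2 0.2 0.4] 45.7 [-2. 27. 93.  0. 60. 88.]
0.003 -0.001 0.062 rz -0.001
x 2
```

send_rows:
  motion:
    - {"tx": 0.006,"ty": -0.003,"tz": 0.02,"rx": 0,"ry": 0,"rz": 0,"gripper": 0.0}
    - {"tx": 0,"ty": 0,"tz": 0.05,"rx": 0,"ry": 0,"rz": 0,"gripper": 0.0}
    - {"tx": 0,"ty": 0,"tz": 0.04,"rx": 0,"ry": 0,"rz": 0,"gripper": 0.0}
    - {"tx": 0,"ty": 0,"tz": 0.012,"rx": 0,"ry": 0,"rz": 0,"gripper": 0.0}
    - {"tx": 0,"ty": 0,"tz": 0,"rx": 0,"ry": 0,"rz": 0,"gripper": 0.2}
    - {"tx": 0,"ty": 0,"tz": 0,"rx": 0,"ry": 0,"rz": 0,"gripper": 1}
    - {"tx": 0,"ty": 0,"tz": 0,"rx": 0,"ry": 0,"rz": 0,"gripper": 1}
    - {"tx": 0,"ty": 0,"tz": 0,"rx": 0,"ry": 0,"rz": 0,"gripper": 1}
    - {"tx": 0,"ty": 0,"tz": 0,"rx": 0,"ry": 0,"rz": 0,"gripper": 1}
    - {"tx": 0,"ty": 0,"tz": 0,"rx": 0,"ry": 0,"rz": 0,"gripper": 1}
    - {"tx": 0,"ty": 0,"tz": 0,"rx": 0,"ry": 0,"rz": 0,"gripper": 1}
  grip_force: 50

```text
time_s: 50.55
ee_pos: [623.3, -3.5, 43.3]
ee_rot: [-180.0, -0.1, -0.1]
force: [0.2, 3.6, 6.2]
gripper_width: 27.2
gripper_force: 50.0
```

```bash
python3 ins.py
```

```text
[0.2 3.6 6.2] [ 0.62 -0.11 -0.06] [-1.8e+02 -1.0e-01 -1.0e-01] [623.3  -3.5  43.3]
```

send_rows:
  motion:
    - {"tx": 0,"ty": 0,"tz": 0,"rx": 0,"ry": 0,"rz": -0.22,"gripper": 1}
    - {"tx": 0,"ty": 0,"tz": 0,"rx": 0,"ry": 0,"rz": -0.22,"gripper": 1}
    - {"tx": 0,"ty": 0,"tz": 0,"rx": 0,"ry": 0,"rz": -0.22,"gripper": 1}
    - {"tx": 0,"ty": 0,"tz": 0,"rx": 0,"ry": 0,"rz": -0.22,"gripper": 1}
    - {"tx": 0,"ty": 0,"tz": 0,"rx": 0,"ry": 0,"rz": -0.22,"gripper": 1}
    - {"tx": 0,"ty": 0,"tz": 0,"rx": 0,"ry": 0,"rz": -0.22,"gripper": 1}
    - {"tx": 0,"ty": 0,"tz": 0,"rx": 0,"ry": 0,"rz": -0.22,"gripper": 1}
    - {"tx": 0,"ty": 0,"tz": 0,"rx": 0,"ry": 0,"rz": -0.22,"gripper": 1}
    - {"tx": 0,"ty": 0,"tz": 0,"rx": 0,"ry": 0,"rz": -0.22,"gripper": 1}
    - {"tx": 0,"ty": 0,"tz": 0,"rx": 0,"ry": 0,"rz": -0.22,"gripper": 1}
    - {"tx": 0,"ty": 0,"tz": 0,"rx": 0,"ry": 0,"rz": -0.22,"gripper": 1}
    - {"tx": 0,"ty": 0,"tz": 0,"rx": 0,"ry": 0,"rz": -0.22,"gripper": 1}

```text
time_s: 52.1
ee_pos: [621.5, -3.7, 43.3]
ee_rot: [-179.9, -0.0, 79.2]
force: [-3.8, 3.5, 7.9]
gripper_width: 27.1
gripper_force: 50.0
```

send_rows:
  motion:
    - {"tx": 0,"ty": 0,"tz": 0,"rx": 0,"ry": 0,"rz": 0,"gripper": 1}
    - {"tx": 0,"ty": 0,"tz": -0.008,"rx": 0,"ry": 0,"rz": 0,"gripper": 1}
    - {"tx": 0,"ty": 0,"tz": -0.01,"rx": 0,"ry": 0,"rz": 0,"gripper": 1}
    - {"tx": 0,"ty": 0,"tz": -0.012,"rx": 0,"ry": 0,"rz": 0,"gripper": 1}
    - {"tx": 0,"ty": 0,"tz": 0,"rx": 0,"ry": 0,"rz": 0,"gripper": 1}

```text
time_s: 52.72
ee_pos: [622.8, -4.1, 58.0]
ee_rot: [180.0, 0.0, 79.1]
force: [-0.8, 1.3, -1.9]
gripper_width: 27.0
gripper_force: 50.0
```

```bash
python3 ins.py; python3 st.py 497 330 108 80
```

```text
[-0.8  1.3 -1.9] [ 0.28  0.01 -0.05] [180.    0.   79.1] [622.8  -4.1  58. ]
[622.7  -4.   57.9] [180.    0.   79.1] [-0.5  1.5 -1.6] 27.1 [-1. 30. 95. -0. 55.  9.]
0.087 -0.053 -0.014 rz -0.004
0.087 -0.053 -0.014 rz -0.004
0.087 -0.053 -0.014 rz -0.004
0.087 -0.053 -0.014 rz -0.004
0.087 -0.053 -0.014 rz -0.004
0.088 -0.052 -0.014 rz -0.004
0.088 -0.052 -0.014 rz -0.004
```

send_rows:
  motion:
    - {"tx": 0,"ty": 0,"tz": -0.04,"rx": 0,"ry": 0,"rz": 0,"gripper": 1}
    - {"tx": 0,"ty": 0,"tz": -0.06,"rx": 0,"ry": 0,"rz": 0,"gripper": 1}
    - {"tx": 0.087,"ty": -0.053,"tz": -0.01,"rx": 0,"ry": 0,"rz": 0,"gripper": 1}
    - {"tx": 0.087,"ty": -0.053,"tz": 0,"rx": 0,"ry": 0,"rz": 0,"gripper": 1}
    - {"tx": 0.087,"ty": -0.053,"tz": 0,"rx": 0,"ry": 0,"rz": 0,"gripper": 1}
    - {"tx": 0.087,"ty": -0.053,"tz": 0,"rx": 0,"ry": 0,"rz": 0,"gripper": 1}
    - {"tx": 0.087,"ty": -0.053,"tz": 0,"rx": 0,"ry": 0,"rz": 0,"gripper": 1}
    - {"tx": 0.088,"ty": -0.052,"tz": 0,"rx": 0,"ry": 0,"rz": 0,"gripper": 1}
    - {"tx": 0.088,"ty": -0.052,"tz": 0,"rx": 0,"ry": 0,"rz": 0,"gripper": 1}
    - {"tx": 0,"ty": 0,"tz": 0,"rx": 0,"ry": 0,"rz": 0,"gripper": 1}
    - {"tx": 0,"ty": 0,"tz": 0,"rx": 0,"ry": 0,"rz": 0,"gripper": 1}

```text
time_s: 54.15
ee_pos: [499.2, 330.2, 112.2]
ee_rot: [180.0, 0.1, 79.2]
force: [-0.0, -0.6, -2.9]
gripper_width: 27.3
gripper_force: 50.0
```

```bash
python3 st.py 497 330 47 79 3
```

```text
[499.2 330.2 112.2] [1.80e+02 1.00e-01 7.92e+01] [-0.  -0.6 -2.9] 27.3 [32. 25. 95. -0. 60. 43.]
-0.000 -0.001 0.043 rz 0.002
x 3
```

send_rows:
  motion:
    - {"tx": 0,"ty": -0.004,"tz": 0.06,"rx": 0,"ry": 0,"rz": 0,"gripper": 1}
    - {"tx": 0,"ty": 0,"tz": 0.05,"rx": 0,"ry": 0,"rz": 0,"gripper": 1}
    - {"tx": 0,"ty": 0,"tz": 0.012,"rx": 0,"ry": 0,"rz": 0,"gripper": 1}
    - {"tx": 0,"ty": 0,"tz": 0.008,"rx": 0,"ry": 0,"rz": 0,"gripper": 1}
    - {"tx": 0,"ty": 0,"tz": 0.004,"rx": 0,"ry": 0,"rz": 0,"gripper": 1}
    - {"tx": 0,"ty": 0,"tz": 0.002,"rx": 0,"ry": 0,"rz": 0,"gripper": 1}
    - {"tx": 0,"ty": 0,"tz": 0,"rx": 0,"ry": 0,"rz": 0,"gripper": 1}

```text
time_s: 55.02
ee_pos: [497.3, 331.5, 44.9]
ee_rot: [180.0, -0.0, 79.1]
force: [0.1, 0.3, -2.8]
gripper_width: 26.9
gripper_force: 50.0
```

```bash
python3 ins.py
```

```text
[ 0.1  0.3 -2.8] [-0.04 -0.08 -0.03] [180.   -0.   79.1] [497.3 331.5  44.9]
```

send_rows:
  motion:
    - {"tx": 0,"ty": 0,"tz": 0.002,"rx": 0,"ry": 0,"rz": 0,"gripper": 1}
    - {"tx": 0,"ty": 0,"tz": 0.001,"rx": 0,"ry": 0,"rz": 0,"gripper": 1}
    - {"tx": 0,"ty": 0,"tz": 0.001,"rx": 0,"ry": 0,"rz": 0,"gripper": 1}
    - {"tx": 0,"ty": 0,"tz": 0,"rx": 0,"ry": 0,"rz": 0,"gripper": 1}

```text
time_s: 55.58
ee_pos: [497.2, 331.4, 43.2]
ee_rot: [180.0, -0.0, 79.1]
force: [-3.0, -0.9, 5.6]
gripper_width: 26.9
gripper_force: 50.0
```

```bash
python3 ins.py
```

```text
[-3.  -0.9  5.6] [-0.25  0.31  0.02] [180.   -0.   79.1] [497.2 331.4  43.2]
```

Contact. Release, rise, then go to the right insert.

send_rows:
  motion:
    - {"tx": 0,"ty": 0,"tz": 0,"rx": 0,"ry": 0,"rz": 0,"gripper": 0.2}
    - {"tx": 0,"ty": 0,"tz": 0,"rx": 0,"ry": 0,"rz": 0,"gripper": 0.0}
    - {"tx": 0,"ty": 0,"tz": 0,"rx": 0,"ry": 0,"rz": 0,"gripper": 0.0}
    - {"tx": 0,"ty": 0,"tz": -0.05,"rx": 0,"ry": 0,"rz": 0,"gripper": 0.0}
    - {"tx": 0,"ty": 0,"tz": -0.12,"rx": 0,"ry": 0,"rz": 0,"gripper": 0.0}
    - {"tx": 0,"ty": 0,"tz": 0,"rx": 0,"ry": 0,"rz": 0,"gripper": 0.0}

```text
time_s: 56.38
ee_pos: [500.1, 333.2, 132.3]
ee_rot: [179.5, -0.4, 79.1]
force: [0.3, 0.9, 0.2]
gripper_width: 45.6
gripper_force: 0.0
```

```bash
python3 st.py 609.4 -152.5 115 0 12; python3 - <<'E'
from slv import *
w=grab('wrist'); save(w,'pics/w16.png')
E
```

```text
[500.1 333.2 132.3] [179.5  -0.4  79.1] [0.3 0.9 0.2] 45.6 [33. 24. 94. -0. 62. 43.]
-0.076 0.033 0.003 rz 0.220
-0.072 0.042 0.003 rz 0.220
-0.066 0.050 0.003 rz 0.220
-0.060 0.057 0.003 rz 0.220
-0.053 0.064 0.003 rz 0.220
-0.046 0.069 0.003 rz 0.220
-0.038 0.074 0.003 rz 0.220
-0.029 0.078 0.003 rz 0.220
-0.020 0.081 0.003 rz 0.220
-0.010 0.082 0.003 rz 0.220
-0.001 0.083 0.003 rz 0.220
0.009 0.083 0.003 rz 0.220
```

send_rows:
  motion:
    - {"tx": -0.076,"ty": 0.033,"tz": 0.003,"rx": 0,"ry": 0,"rz": 0.22,"gripper": 0.0}
    - {"tx": -0.072,"ty": 0.042,"tz": 0.003,"rx": 0,"ry": 0,"rz": 0.22,"gripper": 0.0}
    - {"tx": -0.066,"ty": 0.05,"tz": 0.003,"rx": 0,"ry": 0,"rz": 0.22,"gripper": 0.0}
    - {"tx": -0.06,"ty": 0.057,"tz": 0.003,"rx": 0,"ry": 0,"rz": 0.22,"gripper": 0.0}
    - {"tx": -0.053,"ty": 0.064,"tz": 0.003,"rx": 0,"ry": 0,"rz": 0.22,"gripper": 0.0}
    - {"tx": -0.046,"ty": 0.069,"tz": 0.003,"rx": 0,"ry": 0,"rz": 0.22,"gripper": 0.0}
    - {"tx": -0.038,"ty": 0.074,"tz": 0.003,"rx": 0,"ry": 0,"rz": 0.22,"gripper": 0.0}
    - {"tx": -0.029,"ty": 0.078,"tz": 0.003,"rx": 0,"ry": 0,"rz": 0.22,"gripper": 0.0}
    - {"tx": -0.02,"ty": 0.081,"tz": 0.003,"rx": 0,"ry": 0,"rz": 0.22,"gripper": 0.0}
    - {"tx": -0.01,"ty": 0.082,"tz": 0.003,"rx": 0,"ry": 0,"rz": 0.22,"gripper": 0.0}
    - {"tx": -0.001,"ty": 0.083,"tz": 0.003,"rx": 0,"ry": 0,"rz": 0.22,"gripper": 0.0}
    - {"tx": 0.009,"ty": 0.083,"tz": 0.003,"rx": 0,"ry": 0,"rz": 0.22,"gripper": 0.0}

```text
time_s: 57.92
ee_pos: [605.5, -156.0, 107.4]
ee_rot: [-180.0, 0.2, -0.3]
force: [0.7, 0.3, 0.3]
gripper_width: 45.6
gripper_force: 0.0
```

send_rows:
  motion:
    - {"tx": 0,"ty": 0,"tz": 0,"rx": 0,"ry": 0,"rz": 0,"gripper": 0.0}
    - {"tx": 0,"ty": 0,"tz": 0,"rx": 0,"ry": 0,"rz": 0,"gripper": 0.0}

```text
time_s: 58.18
ee_pos: [605.4, -154.3, 108.0]
ee_rot: [-179.9, 0.2, -0.1]
force: [-1.0, -0.1, -0.2]
gripper_width: 45.8
gripper_force: 0.0
```

```bash
python3 st.py 609.4 -152.5 42 0 2
```

```text
[ 605.4 -154.3  108. ] [-1.799e+02  2.000e-01 -1.000e-01] [-1.  -0.1 -0.2] 45.8 [-15.  27.  91.   0.  61.  75.]
0.004 -0.002 0.066 rz -0.001
x 2
```

send_rows:
  motion:
    - {"tx": 0.008,"ty": -0.003,"tz": 0.02,"rx": 0,"ry": 0,"rz": 0,"gripper": 0.0}
    - {"tx": 0,"ty": 0,"tz": 0.05,"rx": 0,"ry": 0,"rz": 0,"gripper": 0.0}
    - {"tx": 0,"ty": 0,"tz": 0.048,"rx": 0,"ry": 0,"rz": 0,"gripper": 0.0}
    - {"tx": 0,"ty": 0,"tz": 0.013,"rx": 0,"ry": 0,"rz": 0,"gripper": 0.0}
    - {"tx": 0,"ty": 0,"tz": 0,"rx": 0,"ry": 0,"rz": 0,"gripper": 0.2}
    - {"tx": 0,"ty": 0,"tz": 0,"rx": 0,"ry": 0,"rz": 0,"gripper": 1}
    - {"tx": 0,"ty": 0,"tz": 0,"rx": 0,"ry": 0,"rz": 0,"gripper": 1}
    - {"tx": 0,"ty": 0,"tz": 0,"rx": 0,"ry": 0,"rz": 0,"gripper": 1}
    - {"tx": 0,"ty": 0,"tz": 0,"rx": 0,"ry": 0,"rz": 0,"gripper": 1}
    - {"tx": 0,"ty": 0,"tz": 0,"rx": 0,"ry": 0,"rz": 0,"gripper": 1}
    - {"tx": 0,"ty": 0,"tz": 0,"rx": 0,"ry": 0,"rz": 0,"gripper": 1}
  grip_force: 50

```text
time_s: 59.55
ee_pos: [611.1, -153.3, 44.9]
ee_rot: [180.0, -0.1, -0.1]
force: [0.5, 3.1, 5.1]
gripper_width: 26.7
gripper_force: 50.0
```

```bash
python3 ins.py
```

```text
[0.5 3.1 5.1] [ 0.49 -0.04  0.06] [ 1.8e+02 -1.0e-01 -1.0e-01] [ 611.1 -153.3   44.9]
```

send_rows:
  motion:
    - {"tx": 0,"ty": 0,"tz": 0,"rx": 0,"ry": 0,"rz": -0.22,"gripper": 1}
    - {"tx": 0,"ty": 0,"tz": 0,"rx": 0,"ry": 0,"rz": -0.22,"gripper": 1}
    - {"tx": 0,"ty": 0,"tz": 0,"rx": 0,"ry": 0,"rz": -0.22,"gripper": 1}
    - {"tx": 0,"ty": 0,"tz": 0,"rx": 0,"ry": 0,"rz": -0.22,"gripper": 1}
    - {"tx": 0,"ty": 0,"tz": 0,"rx": 0,"ry": 0,"rz": -0.22,"gripper": 1}
    - {"tx": 0,"ty": 0,"tz": 0,"rx": 0,"ry": 0,"rz": -0.22,"gripper": 1}
    - {"tx": 0,"ty": 0,"tz": 0,"rx": 0,"ry": 0,"rz": -0.22,"gripper": 1}
    - {"tx": 0,"ty": 0,"tz": 0,"rx": 0,"ry": 0,"rz": -0.22,"gripper": 1}
    - {"tx": 0,"ty": 0,"tz": 0,"rx": 0,"ry": 0,"rz": -0.22,"gripper": 1}
    - {"tx": 0,"ty": 0,"tz": 0,"rx": 0,"ry": 0,"rz": -0.22,"gripper": 1}
    - {"tx": 0,"ty": 0,"tz": 0,"rx": 0,"ry": 0,"rz": -0.22,"gripper": 1}
    - {"tx": 0,"ty": 0,"tz": 0,"rx": 0,"ry": 0,"rz": -0.22,"gripper": 1}

```text
time_s: 61.1
ee_pos: [609.0, -152.8, 44.9]
ee_rot: [-179.8, -0.1, 79.2]
force: [-3.8, 3.7, 9.9]
gripper_width: 27.1
gripper_force: 50.0
```

send_rows:
  motion:
    - {"tx": 0,"ty": 0,"tz": 0,"rx": 0,"ry": 0,"rz": 0,"gripper": 1}
    - {"tx": 0,"ty": 0,"tz": -0.008,"rx": 0,"ry": 0,"rz": 0,"gripper": 1}
    - {"tx": 0,"ty": 0,"tz": -0.01,"rx": 0,"ry": 0,"rz": 0,"gripper": 1}
    - {"tx": 0,"ty": 0,"tz": -0.012,"rx": 0,"ry": 0,"rz": 0,"gripper": 1}
    - {"tx": 0,"ty": 0,"tz": 0,"rx": 0,"ry": 0,"rz": 0,"gripper": 1}

```text
time_s: 61.72
ee_pos: [610.3, -153.2, 59.4]
ee_rot: [-180.0, -0.0, 79.1]
force: [-0.9, 3.4, -0.7]
gripper_width: 27.0
gripper_force: 50.0
```

```bash
python3 ins.py
```

```text
[-0.9  3.4 -0.7] [ 0.61  0.2  -0.02] [-180.    -0.    79.1] [ 610.3 -153.2   59.4]
```

send_rows:
  motion:
    - {"tx": 0,"ty": 0,"tz": -0.03,"rx": 0,"ry": 0,"rz": 0,"gripper": 1}
    - {"tx": 0,"ty": 0,"tz": -0.05,"rx": 0,"ry": 0,"rz": 0,"gripper": 1}
    - {"tx": 0,"ty": 0,"tz": -0.05,"rx": 0,"ry": 0,"rz": 0,"gripper": 1}
    - {"tx": 0,"ty": 0,"tz": 0,"rx": 0,"ry": 0,"rz": 0,"gripper": 1}
    - {"tx": 0,"ty": 0,"tz": 0,"rx": 0,"ry": 0,"rz": 0,"gripper": 1}

```text
time_s: 62.4
ee_pos: [610.1, -153.7, 123.6]
ee_rot: [-180.0, 0.0, 79.1]
force: [-0.5, -0.3, -3.7]
gripper_width: 27.1
gripper_force: 50.0
```

```bash
python3 st.py 410 326.5 120 79 11
```

```text
[ 610.1 -153.7  123.6] [-180.     0.    79.1] [-0.5 -0.3 -3.7] 27.1 [-15.  27.  90.  -0.  63.  -4.]
0.079 -0.052 0.001 rz 0.000
x 11
```

send_rows:
  motion:
    - {"tx": 0.079,"ty": -0.052,"tz": 0,"rx": 0,"ry": 0,"rz": 0,"gripper": 1}
    - {"tx": 0.079,"ty": -0.052,"tz": 0,"rx": 0,"ry": 0,"rz": 0,"gripper": 1}
    - {"tx": 0.079,"ty": -0.052,"tz": 0,"rx": 0,"ry": 0,"rz": 0,"gripper": 1}
    - {"tx": 0.079,"ty": -0.052,"tz": 0,"rx": 0,"ry": 0,"rz": 0,"gripper": 1}
    - {"tx": 0.079,"ty": -0.052,"tz": 0,"rx": 0,"ry": 0,"rz": 0,"gripper": 1}
    - {"tx": 0.079,"ty": -0.052,"tz": 0,"rx": 0,"ry": 0,"rz": 0,"gripper": 1}
    - {"tx": 0.079,"ty": -0.052,"tz": 0,"rx": 0,"ry": 0,"rz": 0,"gripper": 1}
    - {"tx": 0.079,"ty": -0.052,"tz": 0,"rx": 0,"ry": 0,"rz": 0,"gripper": 1}
    - {"tx": 0.079,"ty": -0.052,"tz": 0,"rx": 0,"ry": 0,"rz": 0,"gripper": 1}
    - {"tx": 0.079,"ty": -0.052,"tz": 0,"rx": 0,"ry": 0,"rz": 0,"gripper": 1}
    - {"tx": 0.079,"ty": -0.052,"tz": 0,"rx": 0,"ry": 0,"rz": 0,"gripper": 1}
    - {"tx": 0,"ty": 0,"tz": 0,"rx": 0,"ry": 0,"rz": 0,"gripper": 1}

```text
time_s: 63.9
ee_pos: [410.1, 329.3, 122.8]
ee_rot: [-179.9, 0.1, 79.4]
force: [0.1, -0.7, -2.2]
gripper_width: 27.1
gripper_force: 50.0
```

```bash
python3 st.py 410 326.5 48 79 2
```

```text
[410.1 329.3 122.8] [-1.799e+02  1.000e-01  7.940e+01] [ 0.1 -0.7 -2.2] 27.1 [ 38.  18. 104.   0.  58.  48.]
-0.003 0.000 0.075 rz 0.006
-0.003 0.000 0.075 rz 0.006
```

send_rows:
  motion:
    - {"tx": -0.003,"ty": 0,"tz": 0.07,"rx": 0,"ry": 0,"rz": 0,"gripper": 1}
    - {"tx": -0.003,"ty": 0,"tz": 0.06,"rx": 0,"ry": 0,"rz": 0,"gripper": 1}
    - {"tx": 0,"ty": 0,"tz": 0.012,"rx": 0,"ry": 0,"rz": 0,"gripper": 1}
    - {"tx": 0,"ty": 0,"tz": 0.007,"rx": 0,"ry": 0,"rz": 0,"gripper": 1}
    - {"tx": 0,"ty": 0,"tz": 0.003,"rx": 0,"ry": 0,"rz": 0,"gripper": 1}
    - {"tx": 0,"ty": 0,"tz": 0.001,"rx": 0,"ry": 0,"rz": 0,"gripper": 1}
    - {"tx": 0,"ty": 0,"tz": 0,"rx": 0,"ry": 0,"rz": 0,"gripper": 1}

```text
time_s: 64.78
ee_pos: [411.3, 324.5, 48.0]
ee_rot: [180.0, -0.0, 79.1]
force: [0.1, 0.0, -2.6]
gripper_width: 26.9
gripper_force: 50.0
```

```bash
python3 ins.py
```

```text
[ 0.1  0.  -2.6] [ 0.01 -0.05  0.03] [180.   -0.   79.1] [411.3 324.5  48. ]
```

send_rows:
  motion:
    - {"tx": 0,"ty": 0,"tz": 0.003,"rx": 0,"ry": 0,"rz": 0,"gripper": 1}
    - {"tx": 0,"ty": 0,"tz": 0.002,"rx": 0,"ry": 0,"rz": 0,"gripper": 1}
    - {"tx": 0,"ty": 0,"tz": 0.001,"rx": 0,"ry": 0,"rz": 0,"gripper": 1}
    - {"tx": 0,"ty": 0,"tz": 0,"rx": 0,"ry": 0,"rz": 0,"gripper": 1}

```text
time_s: 65.32
ee_pos: [410.9, 324.3, 44.9]
ee_rot: [180.0, -0.0, 79.1]
force: [-0.6, -1.6, 4.5]
gripper_width: 27.3
gripper_force: 50.0
```

```bash
python3 ins.py
```

```text
[-0.6 -1.6  4.5] [-0.19  0.2   0.  ] [180.   -0.   79.1] [410.9 324.3  44.9]
```

Contact. Release, rise, then check the pick from a pose near it.

send_rows:
  motion:
    - {"tx": 0,"ty": 0,"tz": 0,"rx": 0,"ry": 0,"rz": 0,"gripper": 0.2}
    - {"tx": 0,"ty": 0,"tz": 0,"rx": 0,"ry": 0,"rz": 0,"gripper": 0.0}
    - {"tx": 0,"ty": 0,"tz": 0,"rx": 0,"ry": 0,"rz": 0,"gripper": 0.0}
    - {"tx": 0,"ty": 0,"tz": -0.05,"rx": 0,"ry": 0,"rz": 0,"gripper": 0.0}
    - {"tx": 0,"ty": 0,"tz": -0.12,"rx": 0,"ry": 0,"rz": 0,"gripper": -0.2}
    - {"tx": 0,"ty": 0,"tz": -0.1,"rx": 0,"ry": 0,"rz": 0,"gripper": -0.3}
    - {"tx": 0,"ty": 0,"tz": 0,"rx": 0,"ry": 0,"rz": 0,"gripper": -0.3}

```text
time_s: 66.25
ee_pos: [413.3, 326.0, 183.6]
ee_rot: [179.6, -0.4, 79.1]
force: [0.8, 0.4, -0.7]
gripper_width: 59.0
gripper_force: 0.0
```

```bash
cat > pk.py <<'E'
from h import *
def pick(g,xr=(400,580),yr=(-220,90)):
    hsv=cv2.cvtColor(g["frame"],cv2.COLOR_RGB2HSV); m=((hsv[...,0]<20)&(hsv[...,1]>90)&(hsv[...,2]>40)&(hsv[...,2]<150)).astype('uint8')
    z=np.zeros_like(m); cv2.fillConvexPoly(z,np.array([proj(g,[x,y,3]).astype(int) for x,y in((xr[0],yr[0]),(xr[1],yr[0]),(xr[1],yr[1]),(xr[0],yr[1]))]),1)
    m=cv2.morphologyEx(m&z,2,np.ones((3,3)))
    c=max(cv2.findContours(m,0,2)[0],key=cv2.contourArea)
    q=np.array([px2z(g,*p,31)[:2] for p in cv2.boxPoints(cv2.minAreaRect(c))]); e=[q[1]-q[0],q[2]-q[1]]
    L=max(e,key=np.linalg.norm); print("handle c",q.mean(0).round(1),"len",[round(float(np.linalg.norm(v)),1) for v in e],"dir",np.degrees(np.arctan2(L[1],L[0])).round(1)%180); return q.mean(0)
E
python3 - <<'E'
from pk import *
g=grab("top"); save(g,"pics/top4.png"); pick(g)
E
python3 st.py 420 -60 220 0 12
```

```text
handle c [504.8 -81.8] len [99.3, 31.8] dir 94.4
[411.8 324.9 181. ] [179.8  -0.2  79.1] [-0.2 -0.8 -0.4] 59.2 [37. 15. 99. -0. 65. 48.]
-0.063 0.013 -0.007 rz 0.220
-0.061 0.021 -0.007 rz 0.220
-0.058 0.027 -0.007 rz 0.220
-0.054 0.034 -0.007 rz 0.220
-0.050 0.040 -0.007 rz 0.220
-0.045 0.045 -0.007 rz 0.220
-0.040 0.050 -0.007 rz 0.220
-0.034 0.055 -0.007 rz 0.220
-0.027 0.058 -0.007 rz 0.220
-0.020 0.061 -0.007 rz 0.220
-0.013 0.063 -0.007 rz 0.220
-0.006 0.064 -0.007 rz 0.220
```

All the inserts are placed. The pick handle centre is at x≈505, right by the mat's edge at 525, so I'll move it back to the middle.

```bash
python3 st.py 504 -70 120 94.4 8
```

```text
[411.8 324.9 181. ] [179.8  -0.2  79.1] [-0.2 -0.8 -0.4] 59.2 [37. 15. 99. -0. 65. 48.]
-0.093 0.041 0.015 rz -0.064
-0.094 0.038 0.015 rz -0.064
-0.095 0.035 0.015 rz -0.064
-0.096 0.032 0.015 rz -0.064
-0.097 0.029 0.015 rz -0.064
-0.098 0.025 0.015 rz -0.064
-0.099 0.022 0.015 rz -0.064
-0.100 0.019 0.015 rz -0.064
```

send_rows:
  motion:
    - {"tx": -0.093,"ty": 0.041,"tz": 0.0,"rx": 0,"ry": 0,"rz": -0.064,"gripper": -0.3}
    - {"tx": -0.094,"ty": 0.038,"tz": 0.015,"rx": 0,"ry": 0,"rz": -0.064,"gripper": -0.3}
    - {"tx": -0.095,"ty": 0.035,"tz": 0.015,"rx": 0,"ry": 0,"rz": -0.064,"gripper": -0.3}
    - {"tx": -0.096,"ty": 0.032,"tz": 0.015,"rx": 0,"ry": 0,"rz": -0.064,"gripper": -0.3}
    - {"tx": -0.097,"ty": 0.029,"tz": 0.015,"rx": 0,"ry": 0,"rz": -0.064,"gripper": -0.3}
    - {"tx": -0.098,"ty": 0.025,"tz": 0.015,"rx": 0,"ry": 0,"rz": -0.064,"gripper": -0.3}
    - {"tx": -0.099,"ty": 0.022,"tz": 0.015,"rx": 0,"ry": 0,"rz": -0.064,"gripper": -0.3}
    - {"tx": -0.1,"ty": 0.019,"tz": 0.015,"rx": 0,"ry": 0,"rz": -0.064,"gripper": -0.3}
    - {"tx": 0,"ty": 0,"tz": 0,"rx": 0,"ry": 0,"rz": 0,"gripper": -0.3}
    - {"tx": 0,"ty": 0,"tz": 0,"rx": 0,"ry": 0,"rz": 0,"gripper": -0.3}

```text
time_s: 67.55
ee_pos: [502.3, -70.1, 125.6]
ee_rot: [-179.8, -0.1, 94.4]
force: [-0.5, -0.3, 0.1]
gripper_width: 59.7
gripper_force: 0.0
```

```bash
python3 st.py 504 -70 7 94.4 3; python3 - <<'E'
from pk import *
w=grab("wrist"); save(w,"pics/w17.png")
# tip check: bright grey blade column near prediction
im=w["frame"]; hsv=cv2.cvtColor(im,cv2.COLOR_RGB2HSV)
for d in (60,70,80,86,95):
    row=[]
    for o in range(-14,15,2):
        a=np.radians(94.4);p=[504+d*np.cos(a)-o*np.sin(a),-70+d*np.sin(a)+o*np.cos(a),6]; u,v=proj(w,p); row.append(int(im[int(v),int(u)].max()) if 0<=v<480 and 0<=u<640 else -1)
    print(d,row)
E
```

```text
[502.3 -70.1 125.6] [-1.798e+02 -1.000e-01  9.440e+01] [-0.5 -0.3  0.1] 59.7 [ -9.  17. 106.   0.  58. -14.]
-0.000 0.001 0.079 rz 0.000
x 3
60 [47, 42, 43, 47, 24, 143, 186, 191, 66, 43, 46, 42, 44, 48, 40]
70 [40, 43, 40, 44, 24, 152, 187, 190, 54, 45, 44, 47, 43, 39, 41]
80 [45, 40, 42, 46, 34, 168, 189, 190, 41, 42, 41, 41, 42, 44, 42]
86 [44, 37, 41, 38, 40, 179, 195, 195, 41, 42, 46, 38, 44, 43, 42]
95 [44, 39, 43, 38, 44, 45, 44, 44, 46, 44, 43, 41, 43, 37, 42]
```

send_rows:
  motion:
    - {"tx": 0,"ty": 0.006,"tz": 0.1,"rx": 0,"ry": 0,"rz": 0,"gripper": -0.3}
    - {"tx": 0,"ty": 0,"tz": 0.1,"rx": 0,"ry": 0,"rz": 0,"gripper": -0.3}
    - {"tx": 0,"ty": 0,"tz": 0.038,"rx": 0,"ry": 0,"rz": 0,"gripper": -0.3}
    - {"tx": 0,"ty": 0,"tz": 0,"rx": 0,"ry": 0,"rz": 0,"gripper": -0.3}
    - {"tx": 0,"ty": 0,"tz": 0,"rx": 0,"ry": 0,"rz": 0,"gripper": 1}
    - {"tx": 0,"ty": 0,"tz": 0,"rx": 0,"ry": 0,"rz": 0,"gripper": 1}
    - {"tx": 0,"ty": 0,"tz": 0,"rx": 0,"ry": 0,"rz": 0,"gripper": 1}
    - {"tx": 0,"ty": 0,"tz": 0,"rx": 0,"ry": 0,"rz": 0,"gripper": 1}
    - {"tx": 0,"ty": 0,"tz": 0,"rx": 0,"ry": 0,"rz": 0,"gripper": 1}
    - {"tx": 0,"ty": 0,"tz": 0,"rx": 0,"ry": 0,"rz": 0,"gripper": 1}
  grip_force: 35

```text
time_s: 68.85
ee_pos: [506.6, -70.3, 8.8]
ee_rot: [180.0, 0.0, 94.5]
force: [-1.6, 1.3, 6.5]
gripper_width: 32.0
gripper_force: 35.0
```

send_rows:
  motion:
    - {"tx": 0,"ty": 0,"tz": -0.03,"rx": 0,"ry": 0,"rz": 0,"gripper": 1}
    - {"tx": 0,"ty": -0.04,"tz": 0,"rx": 0,"ry": 0,"rz": 0,"gripper": 1}
    - {"tx": 0,"ty": -0.026,"tz": 0,"rx": 0,"ry": 0,"rz": 0,"gripper": 1}
    - {"tx": 0,"ty": 0,"tz": 0,"rx": 0,"ry": 0,"rz": 0.14,"gripper": 1}
    - {"tx": 0,"ty": 0,"tz": 0,"rx": 0,"ry": 0,"rz": 0,"gripper": 1}
    - {"tx": 0,"ty": 0,"tz": 0.018,"rx": 0,"ry": 0,"rz": 0,"gripper": 1}
    - {"tx": 0,"ty": 0,"tz": 0.008,"rx": 0,"ry": 0,"rz": 0,"gripper": 1}
    - {"tx": 0,"ty": 0,"tz": 0.003,"rx": 0,"ry": 0,"rz": 0,"gripper": 1}
    - {"tx": 0,"ty": 0,"tz": 0,"rx": 0,"ry": 0,"rz": 0,"gripper": 1}

```text
time_s: 69.97
ee_pos: [473.2, -72.8, 8.8]
ee_rot: [-179.9, -0.0, 90.3]
force: [-2.8, -0.1, 6.9]
gripper_width: 32.0
gripper_force: 35.0
```

send_rows:
  motion:
    - {"tx": 0,"ty": 0,"tz": 0,"rx": 0,"ry": 0,"rz": 0,"gripper": 0}
    - {"tx": 0,"ty": 0,"tz": 0,"rx": 0,"ry": 0,"rz": 0,"gripper": -0.2}
    - {"tx": 0,"ty": 0,"tz": 0,"rx": 0,"ry": 0,"rz": 0,"gripper": -0.2}
    - {"tx": 0,"ty": 0,"tz": 0,"rx": 0,"ry": 0,"rz": 0,"gripper": -0.2}
    - {"tx": 0,"ty": 0,"tz": -0.05,"rx": 0,"ry": 0,"rz": 0,"gripper": -0.2}
    - {"tx": 0,"ty": 0,"tz": -0.12,"rx": 0,"ry": 0,"rz": 0,"gripper": -0.2}
    - {"tx": -0.06,"ty": -0.06,"tz": -0.12,"rx": 0,"ry": 0,"rz": 0,"gripper": -0.2}
    - {"tx": -0.08,"ty": -0.06,"tz": -0.06,"rx": 0,"ry": 0,"rz": 0,"gripper": -0.2}
    - {"tx": -0.08,"ty": -0.06,"tz": 0,"rx": 0,"ry": 0,"rz": 0,"gripper": -0.2}
    - {"tx": -0.08,"ty": 0,"tz": 0,"rx": 0,"ry": 0,"rz": 0,"gripper": -0.2}
    - {"tx": 0,"ty": 0,"tz": 0,"rx": 0,"ry": 0,"rz": 0,"gripper": -0.2}

```text
time_s: 71.35
ee_pos: [388.6, -220.8, 174.7]
ee_rot: [180.0, 0.1, 90.1]
force: [0.0, 0.7, 0.4]
gripper_width: 54.7
gripper_force: 0.0
```

```bash
python3 - <<'E'
from pk import *
s=env.state(); print(s["ee_pos"],s["time_s"])
g=grab("top"); save(g,"pics/top5.png"); pick(g)
a=cv2.imread("pics/top0.png").astype(int); b=g["frame"][:,:,::-1].astype(int)
for n,x,y,z,r in(("tape",339,207,24,60),("weight",327,-175,22,60),("lens",794,83,90,50),("mug",747,-246,90,55),("block",783,-75,30,50),("jar",754,263,100,40)):
    u,v=proj(g,[x,y,z]).astype(int); k=int(r/2.2); d=np.abs(a[v-k:v+k,u-k:u+k]-b[v-k:v+k,u-k:u+k]).max(2); print(n,(d>40).mean().round(3))
hsv=cv2.cvtColor(g["frame"],cv2.COLOR_RGB2HSV).astype(int)
m=((hsv[...,1]<60)&(hsv[...,2]>100)).astype('uint8'); z=np.zeros_like(m); cv2.fillConvexPoly(z,np.array([proj(g,[x,y,8]).astype(int) for x,y in((355,-263),(608,-284),(602,-398),(348,-374))]),1); m&=z
n,l,st,c=cv2.connectedComponentsWithStats(m)
for i in range(1,n):
    if st[i,4]>30: print("tray",st[i],px2z(g,*c[i],11).round(0))
# inserts: brighter-than-pad blobs, sleeve tops bluish
f=g["frame"].astype(int); m=((f.max(2)>130)&(f[...,2]-f[...,0]>3)).astype('uint8')
z=np.zeros_like(m); z[165:310,135:225]=1; n,l,st,c=cv2.connectedComponentsWithStats(m&z)
for i in range(1,n):
    if st[i,4]>25: print("sleeve",st[i],px2z(g,*c[i],72).round(0))
E
```

```text
[ 388.60774043 -220.79369771  174.65447398] 71.35
handle c [472.9 -84.2] len [97.5, 31.1] dir 89.3
tape 0.0
weight 0.012
lens 0.0
mug 0.0
block 0.0
jar 0.0
tray [454 197  40  31 368] [ 552. -334.   11.]
tray [473 237  25  62 291] [ 417. -357.   11.]
tray [481 255  16  45 307] [ 386. -366.   11.]
sleeve [ 151  178   59  122 3704] [483. 313.  72.]
sleeve [166 189  11  11  93] [584. 333.  72.]
sleeve [167 230  11  11  94] [496. 330.  72.]
sleeve [170 270  11  12  98] [410. 322.  72.]
```

```bash
python3 -c "
from workcell import env
print(env.job_done())"
```

```text
the job is handed in; nothing more can be done
None
```

The job is handed in: both fitted rings (the third barrel had none) are in the tray, the three inserts stand upright on the felt pad, the pick lies on its mat after I re-centred it following a knock, and the bystanders did not move; it took about 71 s of the 210 s allowed.

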